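# Put the soldering supplies back on their marked pads

### The arm

A 6-joint arm with a two-finger parallel gripper is mounted at the origin on a cart in front of the work surface, level with it; the furniture and walls round the work are solid. World frame = base frame: x ahead of the robot, y to its left, z up, the work surface at z = 0. Lengths are in m, angles in degrees, forces in N, time in s.
With the tool pointing down it reaches from about 0.375 to 0.9 m from the base axis. Payload 3.1 kg.
Tool frame: the origin (TCP) lies midway between the tips of the shut fingers; the grasp point (between the pads) lies bot.hold_point_z behind it (bot.hold_point_z is the distance from the TCP to the grasp point, in m); z points along the fingers, y is the direction in which the jaws open and shut (so a half turn about z gives the same grasp; the last joint's range is limited). The gripper opens to 87 mm and grips with 3 to 60 N. Pads are 19 mm wide; open, the fingers measure 117 mm over their backs; the gripper's body (75 mm by 190 mm) begins 51 mm behind the grasp point.
Start: joints at [52.913, 30.224, 82.088, -0, 67.689, -10.227], TCP at [0.282, 0.558, 0.223] pointing down, gripper open.
Joint ranges: [-176.69, 176.69], [-43.24, 126.21], [12.49, 139.97], [-82, 262], [0, 151.66], [-163.58, 163.58]. Speed limits (degrees/s): [159.86, 159.86, 180, 180, 180, 180].

### API

Orientations are given as a 3x3 rotation matrix whose columns are the frame's x, y, z axes.
In Python, from rig import bot, vision, hand_in gives the robot as it stands. The module is installed in compiled form; this text tells all that it offers.
- The arm moves only by the shell command python3 -m handwheel 'ROWS'. ROWS is JSON, a list of rows, each an object of numbers: "hand": the gripper's target within -1 to 1 (fully open at 1, half-way at 0, shut at -1); "dx", "dy", "dz": the shift along the world's x, y, z in cm; "wx", "wy", "wz": the turn, a rotation vector about the world's x, y, z in rad. In form: [{"hand": .., "dx": .., "dy": .., "dz": .., "wx": .., "wy": .., "wz": ..}, ...]. A call has 1 to 10 rows; each row shifts and turns the commanded pose from where the row before left it; what a row does not reach is not made up. A row lasts 1/10 s, in which the tool goes at most 50 mm and 8.59 degrees, less where a joint would pass 70% of its speed; a pose out of reach is approached as far as the arm can. A call with a gripper value outside its range is refused whole. The fingers move at their own pace and stop on an object; the grip force is fixed at half the most. Time passes only in rows, so rows that do not move let the fingers close. It gives the time, the measured TCP pose, the force and the opening at its end, in the units of the state.
- bot.read_state(): the state, without advancing time (a new reading comes with each control period).
- vision.capture(name): name is "scene" or "top" or "wrist"; returns (picture, depth): 480x640x3 uint8, red, green, blue; 480x640 float32, m along the optical axis (not along the pixel's ray), 0 where there is no reading.
- vision.get_calibration(name): a dict with "fx", "fy", "cx", "cy" (pixels), "k1" (the pictures are not rectified: a ray, as slopes to the right and down, at radius r is drawn at 1 + k1 r^2 times it, then the intrinsics apply), "rvec" (rotation vector, rad) and "tvec" (3), from world to camera coordinates, as OpenCV has them. Camera axes: x right, y down, z forward; pixel columns grow to the right and rows downward; lengths in m; the calibration is good to about 2 mm. A picture is of the moment at which its call begins: read the wrist's pose just before it. get_calibration takes no time and is no camera call; for the wrist camera it gives the pose at the moment of the call.
- hand_in(): hands the job in, once; it reports no verdict.
The state is a dict: "time_s": time; "joint_positions": joint angles; "qvel": joint speeds; "tau": joint torques, N m; "position": TCP position; "tcp_rot": TCP orientation; "force": force on the tool from outside, world axes, zero at the start; "moment": the same for the moment, N m; "opening": opening from 0.0 (shut) to 1.0 (fully open).
Only numpy, scipy, OpenCV 4.12 (cv2) and the standard library are available. Lean on these libraries where they do the work, as an engineer would, in place of code of your own. Each camera call takes 0.05 s, during which the arm holds its last target.

### The job

Tidy the soldering supplies: put the big blue solder reel, the small pale grey solder reel, the yellow braid reel and the orange and black block battery each flat on the black pad whose printed shape has its colour and size, centred on that shape, with the battery lying lengthwise along its oblong. Set them down rather than dropping them, let go of everything, and leave the orange tape roll where it is.

Things in the scene. Friction and masses are not known exactly. Their poses are not given: they have to be found in the camera images.
- big_reel_center (a point): Centre, half-way up (20 mm above its underside), of the big solder reel: blue flanges, bright wire wound between, 58 mm in diameter, 40 mm tall, about 0.42 kg, standing flat on a flange (axis upright). The loose end of the wire sticks out about 12 mm at one side and has no solid. Its z points up; its yaw is of no importance.
- small_reel_center (a point): Centre, half-way up (10 mm above its underside), of the small solder reel: pale grey flanges and wire, 46 mm in diameter, 20 mm tall, about 0.12 kg, lying flat (axis upright). A loose wire end sticks out about 10 mm and has no solid. Its z points up; its yaw is of no importance.
- braid_reel_center (a point): Centre, half-way up (4.5 mm above its underside), of the desoldering braid reel: yellow disc, 40 mm in diameter, only 9 mm thick, 20 g, lying flat (axis upright). A loose braid end sticks out about 10 mm and has no solid. Its z points up; its yaw is of no importance.
- battery_center (a point): Centre, half-way up (9 mm above its underside), of the block battery, lying on its broad side: orange ends and black middle, 47 mm long along its x axis (50 mm with the terminals), 26 mm wide along its y axis, 18 mm tall along z, about 46 g.
- blue_pad: Fixed square black rubber pad, 80 x 80 mm, 6 mm thick, a small steel screw in each corner, with a blue disc of 64 mm inside a thin white ring (70 mm) printed at its centre: place of the big reel. Origin: centre of its underside, on the bench; things stand 6 mm above it. z up.
- grey_pad: Fixed square black rubber pad, 80 x 80 mm, 6 mm thick, a small steel screw in each corner, with a grey disc of 52 mm inside a thin white ring (58 mm) printed at its centre: place of the small solder reel. Origin: centre of its underside, on the bench; things stand 6 mm above it. z up.
- yellow_pad: Fixed square black rubber pad, 80 x 80 mm, 6 mm thick, a small steel screw in each corner, with a yellow disc of 46 mm inside a thin white ring (52 mm) printed at its centre: place of the braid reel. Origin: centre of its underside, on the bench; things stand 6 mm above it. z up.
- battery_pad: Fixed square black rubber pad, 80 x 80 mm, 6 mm thick, a small steel screw in each corner, with an orange oblong, 56 x 32 mm, inside a thin white border (62 x 38 mm) printed at its centre: place of the battery. The oblong's long side runs along the pad's x axis; either way round will do. Origin: centre of its underside, on the bench; things stand 6 mm above it. z up.
- tape_center (a point): Centre, half-way up (7.5 mm), of a loose orange-brown roll of tape, 66 mm in diameter, 15 mm tall, lying flat: not part of the job, leave it alone.
There are look-alikes about, which are no part of the job. What is shaped like the part that bears battery_center but pink is not meant. Of the things that look like the part that bears big_reel_center, the larger one is meant.

How it is judged:
By the outcome, as a careful person would: the job done as asked, in the order asked, and still so for the second after the job is handed in, with the robot touching nothing.
It also fails if it takes over 104 s, if anything falls off the work surface, if the arm or the gripper's body presses on something with over 40 N, if the wrist force passes 120 N, or if a joint passes its speed limit or range.

## Working session

There is one attempt and no reset: what is moved stays moved. The work goes in short steps, Python scripts to look and compute and a shell command to move; the robot and the scene stay as the last step left them, time stands still between calls to the robot, and variables do not carry over. Pictures are saved under pics/ and viewed, and the job is handed in when it is done.

```bash
mkdir -p pics; ls; python3 - <<'E'
from rig import bot, vision
import cv2
print(bot.read_state()); print(bot.hold_point_z)
for n in("scene","top","wrist"):
    c=vision.get_calibration(n);print(n,c)
    p,d=vision.capture(n)
    cv2.imwrite(f"pics/{n}0.png",p[:,:,::-1]); import numpy as np; np.save(f"pics/{n}0.npy",d)
E
```

```text
pics
{'time_s': 0.0, 'joint_positions': array([ 5.29129945e+01,  3.02779708e+01,  8.21561707e+01,  1.80765625e-04,
        6.76898000e+01, -1.02253977e+01]), 'qvel': array([ 0.02052433,  0.01649324, -0.04032365,  0.01313697,  0.00198486,
       -0.08340636]), 'tau': array([-1.16114581e-03, -4.40035701e+01, -1.76591563e+01,  6.32981001e-02,
        5.83071692e-02, -1.47507076e-04]), 'position': array([0.28190325, 0.55699149, 0.22158351]), 'tcp_rot': array([[-8.92099697e-01,  4.51836721e-01, -1.30678739e-03],
       [ 4.51838445e-01,  8.92098116e-01, -1.72385722e-03],
       [ 3.86880577e-04, -2.12830929e-03, -9.99997660e-01]]), 'force': array([ 0.80052892,  0.28514742, -0.31050765]), 'moment': array([ 0.04239588,  0.04871329, -0.03182019]), 'opening': 1.001590702600361}
0.0187
scene {'fx': 569.8445899567351, 'fy': 569.8445899567351, 'cx': 318.1372933638292, 'cy': 233.26312115393787, 'k1': -0.185107607799066, 'rvec': array([ 0.70800101, -2.45506444,  1.30684749]), 'tvec': array([0.46816789, 0.14356444, 1.09492348])}
top {'fx': 475.70659711731787, 'fy': 475.70659711731787, 'cx': 309.88528969719647, 'cy': 233.40252579815558, 'k1': -0.04078923135361574, 'rvec': array([ 2.13592286, -2.08189226,  0.21829756]), 'tvec': array([0.08485601, 0.50831475, 0.87418571])}
wrist {'fx': 347.9854169298366, 'fy': 347.9854169298366, 'cx': 317.4058960503829, 'cy': 238.2167262521031, 'k1': -0.005745804838694198, 'rvec': array([-2.46790995, -1.5178683 , -0.21033626]), 'tvec': array([-0.62397523, -0.03420107,  0.38967144])}
```

View pics/top0.png

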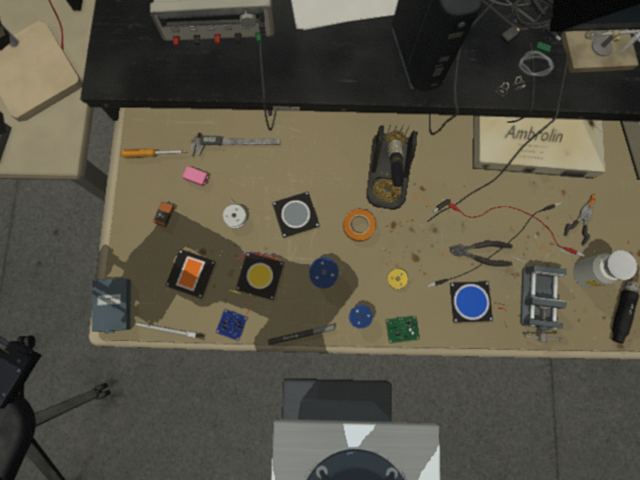

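View pics/scene0.png

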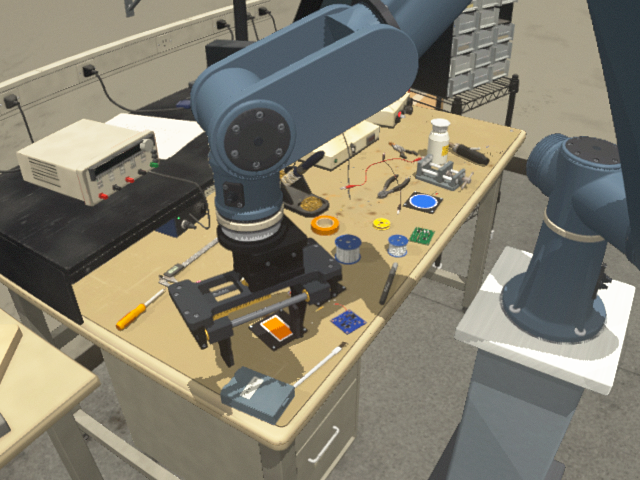

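View pics/wrist0.png

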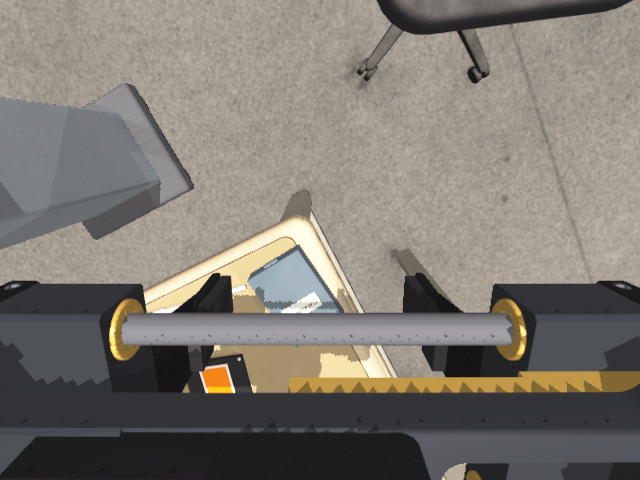

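Top view (arm not drawn, only its shadow). The candidates are:
- Big reel: blue reels at (324,271) and (361,315). The first looks larger.
- Battery: orange/black block at (164,213) versus the pink one at (195,175). The orange/black one is meant.
- Small reel: pale grey, at (235,215).
- Braid reel: yellow, at (397,278).
- Tape: at (360,225).
- Pads: blue (471,301), grey (296,214), yellow (261,275), battery (190,272).

Next I'll measure them and take enlarged crops.

```bash
cat > h.py <<'E'
import numpy as np, cv2
from rig import bot, vision
def ray(c,uv):
    uv=np.atleast_2d(np.asarray(uv,float))
    q=np.c_[(uv[:,0]-c["cx"])/c["fx"],(uv[:,1]-c["cy"])/c["fy"]]
    p=q.copy()
    for _ in range(20): p=q/(1+c["k1"]*(p**2).sum(1,keepdims=True))
    R=cv2.Rodrigues(np.asarray(c["rvec"],float))[0]; t=np.asarray(c["tvec"]).ravel()
    return -R.T@t, np.c_[p,np.ones(len(p))]@R
def plane(c,uv,z):
    o,d=ray(c,uv); s=(z-o[2])/d[:,2]; return o+s[:,None]*d
def proj(c,P):
    R=cv2.Rodrigues(np.asarray(c["rvec"],float))[0]
    q=np.atleast_2d(P)@R.T+np.asarray(c["tvec"]).ravel(); s=q[:,:2]/q[:,2:]
    s=s*(1+c["k1"]*(s**2).sum(1,keepdims=True))
    return np.c_[s[:,0]*c["fx"]+c["cx"],s[:,1]*c["fy"]+c["cy"]]
def height(c,uv,d):  # world pt from depth
    o,r=ray(c,uv); return o+r*d
E
python3 - <<'E'
from h import *
c=vision.get_calibration("top"); p=cv2.imread("pics/top0.png"); d=np.load("pics/top0.npy")
hsv=cv2.cvtColor(p,cv2.COLOR_BGR2HSV)
print("cam",ray(c,[320,240])[0])
for n,(u,v) in dict(big=(324,271),small_blue=(361,315),greyreel=(235,215),braid=(397,278),batt=(164,213),pink=(195,175),tape=(360,209),bluepad=(471,301),greypad=(296,214),yelpad=(261,275),batpad=(190,272),tab=(400,240)).items():
    dd=np.median(d[v-1:v+2,u-1:u+2]); print(n,dd,height(c,[u,v],dd).round(4), hsv[v,u])
def crop(u,v,r,s): return cv2.resize(p[v-r:v+r,u-r:u+r],(s,s),interpolation=cv2.INTER_CUBIC)
cs=[crop(u,v,35,250) for u,v in [(324,271),(361,315),(235,215),(164,213),(397,278),(190,272)]]
cv2.imwrite("pics/crops0.png",np.vstack([np.hstack(cs[:3]),np.hstack(cs[3:])]))
E
```

```text
cam [0.31268358 0.09197296 0.96101771]
big 0.9569072 [[0.4388 0.0678 0.0093]] [60  5 54]
small_blue 0.93553317 [[ 0.353  -0.0068  0.0124]] [111  43  59]
greyreel 0.9865936 [[0.5516 0.2546 0.0042]] [22 33 86]
braid 0.96285355 [[ 4.294e-01 -8.080e-02  3.000e-04]] [ 20  71 111]
batt 0.9740587 [[0.5489 0.399  0.0174]] [24 29 44]
pink 0.99012107 [[0.632  0.341  0.0183]] [171 100 201]
tape 0.9805239 [[ 0.5688 -0.0039  0.0124]] [ 14 187 147]
bluepad 0.94768876 [[ 0.386  -0.2281  0.0056]] [110 193 161]
greypad 0.9840583 [[0.5562 0.1279 0.007 ]] [ 85  13 120]
yelpad 0.95753086 [[0.4277 0.1944 0.0072]] [ 24 196 125]
batpad 0.9592402 [[0.43   0.3385 0.0068]] [ 12 209 189]
tab 0.97974604 [[ 5.083e-01 -8.800e-02 -2.000e-04]] [ 21  82 127]
```

View pics/crops0.png

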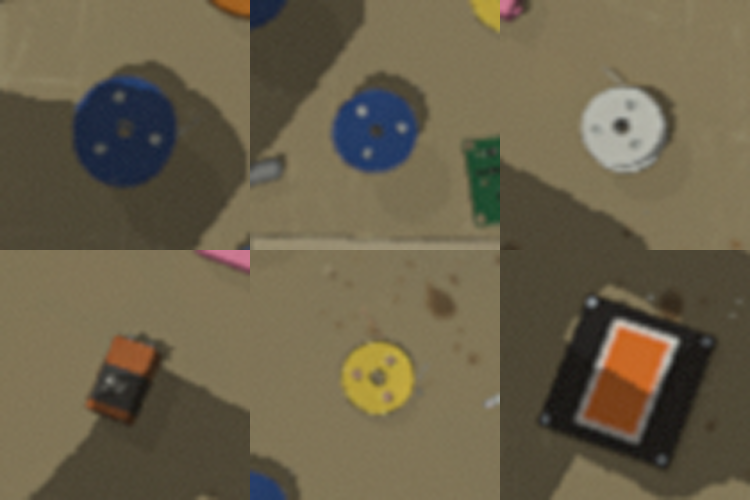

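Crops confirm: the big blue reel (324,271) is larger than the blue one at (361,315), and the battery at (164,213) is orange/black. Precise fits next.

```bash
cat >> h.py <<'E'
OBJ=dict(big=((324,271),.040,[(100,130),(90,255),(30,255)]),smallblue=((361,315),.03,[(100,130),(90,255),(30,255)]),
 grey=((235,215),.020,[(0,180),(0,45),(125,255)]),braid=((397,278),.009,[(22,32),(120,255),(80,255)]),
 bluepad=((471,301),.006,[(100,130),(90,255),(60,255)]),greypad=((296,214),.006,None),yelpad=((261,275),.006,[(20,32),(140,255),(60,255)]))
def mask(p,hs,uv,r=40):
    hsv=cv2.cvtColor(p,cv2.COLOR_BGR2HSV)
    m=cv2.inRange(hsv,tuple(a[0] for a in hs),tuple(a[1] for a in hs))
    w=np.zeros_like(m); cv2.circle(w,tuple(map(int,uv)),r,255,-1); m&=w
    m=cv2.morphologyEx(m,cv2.MORPH_OPEN,np.ones((3,3),np.uint8))
    cs,_=cv2.findContours(m,cv2.RETR_EXTERNAL,cv2.CHAIN_APPROX_NONE)
    return max(cs,key=cv2.contourArea)
def circ(c,cn,z):
    P=plane(c,cn[:,0,:],z)[:,:2]
    e=cv2.fitEllipse((P*1e3).astype(np.float32)); mc=cv2.minEnclosingCircle((P*1e3).astype(np.float32))
    return np.round(e[0],1),np.round(e[1],1),round(e[2]),np.round(mc[0],1),round(2*mc[1],1)
def rect(c,cn,z):
    P=(plane(c,cn[:,0,:],z)[:,:2]*1e3).astype(np.float32)
    return cv2.minAreaRect(P)
E
python3 - <<'E'
from h import *
c=vision.get_calibration("top"); p=cv2.imread("pics/top0.png")
vis=p.copy()
OBJ["greypad"]=(OBJ["greypad"][0],.006,[(0,180),(0,40),(95,255)])
for n,(uv,z,hs) in OBJ.items():
    cn=mask(p,hs,uv,32); print(n,*circ(c,cn,z)); cv2.drawContours(vis,[cn],-1,(0,255,0),1)
for n,uv,z,hs,r in [("batpad",(190,272),.006,[(5,20),(150,255),(60,255)],24)]:
    cn=mask(p,hs,uv,r); print(n,rect(c,cn,z)); cv2.drawContours(vis,[cn],-1,(0,255,0),1)
# pads squares: dark
for n,uv in [("bluepad",(471,301)),("greypad",(296,214)),("yelpad",(261,275)),("batpad",(190,272))]:
    hsv=cv2.cvtColor(p,cv2.COLOR_BGR2HSV); m=(hsv[...,2]<48).astype(np.uint8)*255
    w=np.zeros_like(m); cv2.circle(w,uv,34,255,-1); m&=w; 
    cn=max(cv2.findContours(m,0,cv2.CHAIN_APPROX_NONE)[0],key=cv2.contourArea)
    print(n,rect(c,cn,.006)); cv2.drawContours(vis,[cn],-1,(0,0,255),1)
# battery: orange|dark
hsv=cv2.cvtColor(p,cv2.COLOR_BGR2HSV)
m=((hsv[...,2]<58)|((hsv[...,1]>130))).astype(np.uint8)*255
w=np.zeros_like(m); cv2.circle(w,(164,213),18,255,-1); m&=w
cn=max(cv2.findContours(m,0,cv2.CHAIN_APPROX_NONE)[0],key=cv2.contourArea)
print("batt",rect(c,cn,.018)); cv2.drawContours(vis,[cn],-1,(0,0,255),1)
cv2.imwrite("pics/vis0.png",cv2.resize(vis[150:350,130:510],None,fx=2.1,fy=2.1,interpolation=cv2.INTER_CUBIC))
E
```

```text
big [432.5  69.7] [53.  57.4] 80 [432.4  69.1] 58.3
smallblue [350.   -4.4] [40.5 43.1] 36 [349.7  -4.5] 44.0
grey [546.6 254.4] [44.8 49.1] 104 [545.9 254.4] 50.6
braid [428.7 -79.5] [37.8 41.5] 31 [428.1 -79.7] 42.2
bluepad [ 385.7 -228.2] [60.  60.4] 2 [ 385.6 -228.3] 62.0
greypad [557.4 129.6] [58.6 59. ] 142 [557.3 129.5] 60.7
yelpad [427.4 198. ] [41.2 41.6] 81 [427.2 197.9] 43.0
batpad ((427.89013671875, 338.6815185546875), (29.210790634155273, 52.61113739013672), 73.28009033203125)
bluepad ((405.7821044921875, -195.23887634277344), (19.283756256103516, 50.932918548583984), 56.89626693725586)
greypad ((556.5618896484375, 128.9925079345703), (75.9338607788086, 75.60387420654297), 19.10640525817871)
yelpad ((426.0279235839844, 197.6132049560547), (78.45899200439453, 77.9098129272461), 76.68997192382812)
batpad ((427.3336181640625, 337.9122009277344), (79.4060287475586, 78.42461395263672), 72.57170867919922)
batt ((546.6395263671875, 399.64276123046875), (30.989992141723633, 46.416038513183594), 72.16416931152344)
```

View pics/vis0.png

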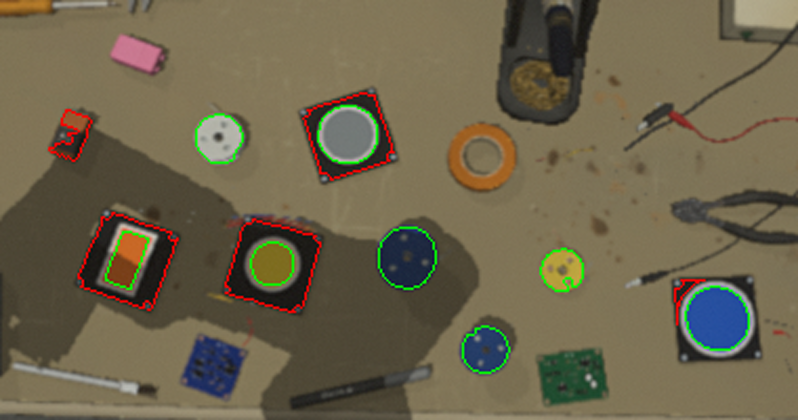

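Fits are plausible: diameters within about 2 mm of spec, and the pad squares at about 79 mm. I'll move above the big reel with the jaws turned towards world x, then refine with the wrist camera.

```bash
python3 -m handwheel '[{"hand":1,"dx":0.6,"dy":-2,"wz":-0.11},{"hand":1,"dx":1.3,"dy":-4.2,"wz":-0.11},{"hand":1,"dx":1.3,"dy":-4.2,"wz":-0.11},{"hand":1,"dx":1.3,"dy":-4.2,"wz":-0.11},{"hand":1,"dx":1.3,"dy":-4.2,"wz":-0.11},{"hand":1,"dx":1.3,"dy":-4.2,"wz":-0.11},{"hand":1,"dx":1.3,"dy":-4.2,"wz":-0.11},{"hand":1,"dx":1.3,"dy":-4.2,"wz":-0.11},{"hand":1,"dx":1.3,"dy":-4.2,"wz":-0.11},{"hand":1,"dx":1.3,"dy":-4.2,"wz":-0.11}]'
python3 -m handwheel '[{"hand":1,"dx":1.3,"dy":-4.2,"dz":-2},{"hand":1,"dx":1.3,"dy":-4.2,"dz":-2},{"hand":1,"dx":0.4,"dy":-0.5,"dz":-2},{"hand":1}]'
cat > st.py <<'E'
from h import *
s=bot.read_state(); R=s["tcp_rot"]
print("t",round(s["time_s"],2),"pos cm",(s["position"]*100).round(2),"yang",round(np.degrees(np.arctan2(R[1,1],R[0,1])),1),"z",R[:,2].round(3),"F",s["force"].round(1),"op",round(s["opening"],3))
E
python3 st.py
python3 - <<'E'
from h import *
c=vision.get_calibration("wrist");s=bot.read_state(); p,d=vision.capture("wrist"); cv2.imwrite("pics/w1.png",p[:,:,::-1]); np.save("pics/w1.npy",d)
print(proj(c,[.4325,.0695,.04]),proj(c,s["position"]), ray(c,[320,240])[0],ray(c,[320,240])[1])
E
```

```text
t 0.15 pos cm [28.2  55.71 22.18] yang 63.1 z [-0.001 -0.001 -1.   ] F [ 0.6  0.3 -0.1] op 1.0
[[ 34.28063731 483.43501545]] [[317.61920597 291.53633034]] [0.21594713 0.59058489 0.38352515] [[ 0.25173214 -0.11990975 -0.96038243]]invalid input
invalid input
```

View pics/w1.png

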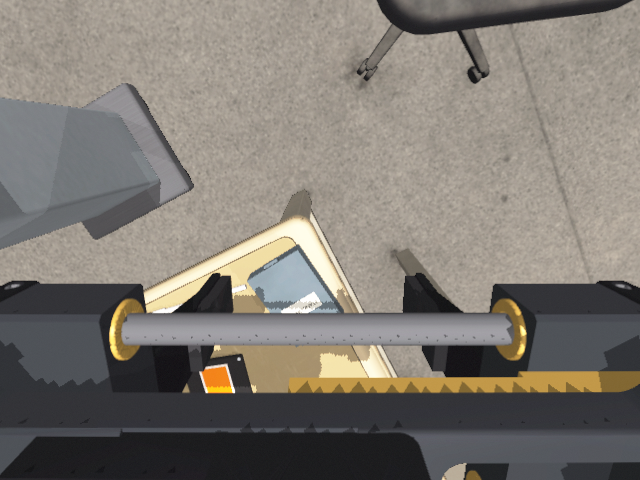

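The arm hasn't moved: both rows were refused, probably because every key must be given.

```bash
python3 -m handwheel '[{"hand":1,"dx":0.6,"dy":-2,"dz":0,"wx":0,"wy":0,"wz":-0.11},{"hand":1,"dx":1.3,"dy":-4.2,"dz":0,"wx":0,"wy":0,"wz":-0.11},{"hand":1,"dx":1.3,"dy":-4.2,"dz":0,"wx":0,"wy":0,"wz":-0.11},{"hand":1,"dx":1.3,"dy":-4.2,"dz":0,"wx":0,"wy":0,"wz":-0.11},{"hand":1,"dx":1.3,"dy":-4.2,"dz":0,"wx":0,"wy":0,"wz":-0.11},{"hand":1,"dx":1.3,"dy":-4.2,"dz":0,"wx":0,"wy":0,"wz":-0.11},{"hand":1,"dx":1.3,"dy":-4.2,"dz":0,"wx":0,"wy":0,"wz":-0.11},{"hand":1,"dx":1.3,"dy":-4.2,"dz":0,"wx":0,"wy":0,"wz":-0.11},{"hand":1,"dx":1.3,"dy":-4.2,"dz":0,"wx":0,"wy":0,"wz":-0.11},{"hand":1,"dx":1.3,"dy":-4.2,"dz":0,"wx":0,"wy":0,"wz":-0.11}]'; python3 st.py
```

```text
time_s: 1.2
position: [0.4056, 0.1579, 0.2227]
tcp_rot: [[0.002, 1.0, 0.0], [1.0, -0.002, 0.0], [0.0, 0.0, -1.0]]
force: [1.3, 0.3, -0.3]
opening: 1.004
t 1.2 pos cm [40.56 15.79 22.27] yang -0.1 z [ 0.  0. -1.] F [ 1.3  0.3 -0.3] op 1.004
```

```bash
python3 -m handwheel '[{"hand":1,"dx":1.3,"dy":-4.2,"dz":-2,"wx":0,"wy":0,"wz":0},{"hand":1,"dx":1.3,"dy":-4.0,"dz":-2.5,"wx":0,"wy":0,"wz":0},{"hand":1,"dx":0.1,"dy":-0.6,"dz":-2.5,"wx":0,"wy":0,"wz":0},{"hand":1,"dx":0,"dy":0,"dz":0,"wx":0,"wy":0,"wz":0}]'
python3 - <<'E'
from h import *
c=vision.get_calibration("wrist");s=bot.read_state(); p,d=vision.capture("wrist"); cv2.imwrite("pics/w2.png",p[:,:,::-1]); np.save("pics/w2.npy",d); np.save("pics/w2c.npy",c)
print(s["position"],proj(c,[.4325,.0695,.04]),proj(c,s["position"]), ray(c,[320,240]))
p,d=vision.capture("top"); cv2.imwrite("pics/top1.png",p[:,:,::-1])
E
```

```text
time_s: 1.6
position: [0.4307, 0.0701, 0.1504]
tcp_rot: [[0.002, 1.0, -0.006], [1.0, -0.002, 0.001], [0.001, -0.006, -1.0]]
force: [-0.2, 0.2, -0.4]
opening: 0.996
[0.43068201 0.07012267 0.15037087] [[319.39442651 235.54428342]] [[315.58309539 292.36863832]] (array([0.43273543, 0.1445103 , 0.31211037]), array([[ 9.15038042e-04, -2.78080563e-01, -9.60599915e-01]]))
```

View pics/w2.png

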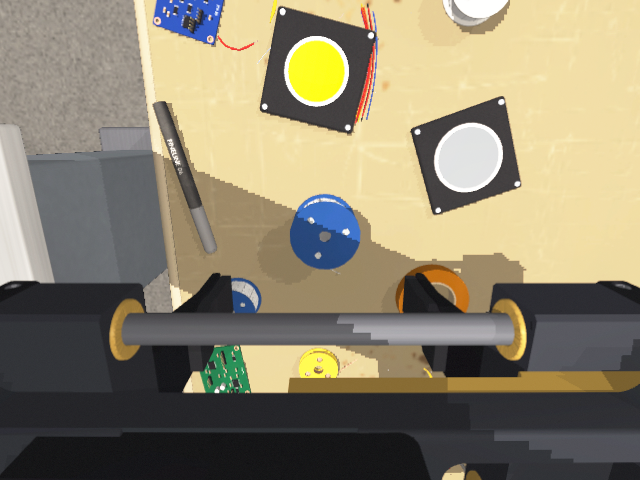

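View pics/top1.png

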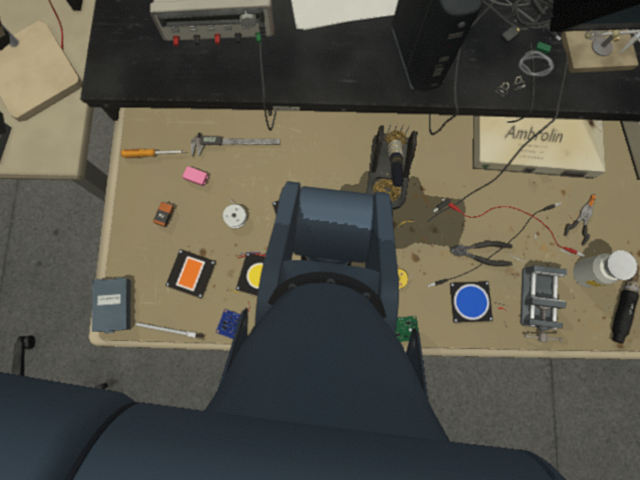

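The wrist view shows:
- Big reel at (325,232), with the yellow pad at (317,71) and the grey pad at (468,158).
- Braid reel at (319,367), partly hidden; tape at (432,295).

Next I'll fit these in the wrist frame.

```bash
python3 - <<'E'
from h import *
c=np.load("pics/w2c.npy",allow_pickle=True).item(); p=cv2.imread("pics/w2.png")
hsv=cv2.cvtColor(p,cv2.COLOR_BGR2HSV)
for uv in [(325,232),(300,240),(325,215),(317,71),(468,158),(325,200)]: print(uv,hsv[uv[1],uv[0]])
cn=mask(p,[(20,35),(150,255),(80,255)],(317,71),40); print("yelpad",*circ(c,cn,.006))
cn=mask(p,[(0,180),(0,25),(205,255)],(468,158),45); print("greypad(ring)",*circ(c,cn,.006))
cn=mask(p,[(100,130),(120,255),(30,255)],(325,232),45); print("big",*circ(c,cn,.04)); 
# lower (far-from-body) half only: drop side wall pts
cv2.drawContours(p,[cn],-1,(0,255,0),1); cv2.imwrite("pics/w2v.png",cv2.resize(p[180:290,270:390],None,fx=5,fy=5))
E
```

```text
(325, 232) [ 13  15 122]
(300, 240) [108 171 122]
(325, 215) [109 178 201]
(317, 71) [ 30 223 255]
(468, 158) [ 90   1 227]
(325, 200) [135   2 224]
yelpad [429.6 197.3] [44.1 44.4] 159 [429.7 197.3] 45.1
greypad(ring) [559.8 129.2] [57.2 57.4] 101 [559.8 129.1] 58.2
big [436.8  70.6] [55.8 58.9] 172 [437.   72.3] 62.1
```

View pics/w2v.png

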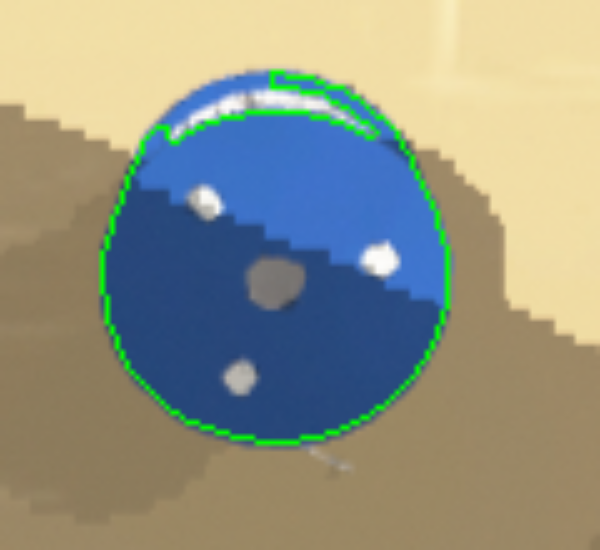

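```bash
python3 - <<'E'
from h import *
c=np.load("pics/w2c.npy",allow_pickle=True).item(); p=cv2.imread("pics/w2.png")
print(plane(c,[[325,236.6],[325,233],[325,268],[290,233],[360,236]],.04))
E
```

```text
[[0.43705038 0.06861422 0.04      ]
 [0.43703572 0.07163897 0.04      ]
 [0.43718229 0.04145845 0.04      ]
 [0.40869291 0.07162142 0.04      ]
 [0.4654237  0.06913915 0.04      ]]
```

```bash
python3 -m handwheel '[{"hand":1,"dx":0.45,"dy":-0.05,"dz":-2,"wx":0,"wy":-0.006,"wz":0},{"hand":1,"dx":0,"dy":0,"dz":-3,"wx":0,"wy":0,"wz":0},{"hand":1,"dx":0,"dy":0,"dz":-3,"wx":0,"wy":0,"wz":0},{"hand":1,"dx":0,"dy":0,"dz":-3,"wx":0,"wy":0,"wz":0},{"hand":1,"dx":0,"dy":0,"dz":-2,"wx":0,"wy":0,"wz":0},{"hand":1,"dx":0,"dy":0,"dz":-1.2,"wx":0,"wy":0,"wz":0},{"hand":1,"dx":0,"dy":0,"dz":0,"wx":0,"wy":0,"wz":0}]'
```

```text
time_s: 2.4
position: [0.437, 0.0723, 0.0104]
tcp_rot: [[-0.004, 1.0, 0.005], [1.0, 0.004, 0.0], [0.0, 0.005, -1.0]]
force: [0.2, -0.3, 1.1]
opening: 0.999
```

```bash
python3 -m handwheel '[{"hand":1,"dx":0,"dy":0,"dz":0,"wx":0,"wy":0,"wz":0}]';python3 st.py;python3 st.py
```

```text
time_s: 2.5
position: [0.4376, 0.0719, 0.0115]
tcp_rot: [[-0.004, 1.0, 0.008], [1.0, 0.004, -0.0], [-0.0, 0.008, -1.0]]
force: [0.7, 0.2, 0.6]
opening: 1.0
t 2.5 pos cm [43.76  7.19  1.15] yang 0.2 z [ 0.008 -0.    -1.   ] F [0.7 0.2 0.6] op 1.0
t 2.5 pos cm [43.76  7.19  1.15] yang 0.2 z [ 0.008 -0.    -1.   ] F [0.7 0.2 0.6] op 1.0
```

```bash
python3 -m handwheel '[{"hand":1,"dx":-0.1,"dy":-0.2,"dz":-0.3,"wx":0,"wy":0,"wz":0},{"hand":1,"dx":0,"dy":0,"dz":0,"wx":0,"wy":0,"wz":0},{"hand":1,"dx":0,"dy":0,"dz":0,"wx":0,"wy":0,"wz":0}]'
python3 -m handwheel '[{"hand":-1,"dx":0,"dy":0,"dz":0,"wx":0,"wy":0,"wz":0},{"hand":-1,"dx":0,"dy":0,"dz":0,"wx":0,"wy":0,"wz":0},{"hand":-1,"dx":0,"dy":0,"dz":0,"wx":0,"wy":0,"wz":0},{"hand":-1,"dx":0,"dy":0,"dz":0,"wx":0,"wy":0,"wz":0},{"hand":-1,"dx":0,"dy":0,"dz":0,"wx":0,"wy":0,"wz":0}]'
```

```text
time_s: 2.8
position: [0.4362, 0.069, 0.0081]
tcp_rot: [[-0.002, 1.0, 0.007], [1.0, 0.002, -0.0], [-0.0, 0.007, -1.0]]
force: [-0.1, -0.5, -1.3]
opening: 1.002
time_s: 3.3
position: [0.4359, 0.069, 0.0075]
tcp_rot: [[-0.002, 1.0, 0.006], [1.0, 0.002, -0.0], [-0.0, 0.006, -1.0]]
force: [0.6, -0.5, 0.0]
opening: 0.665
```

```bash
python3 -m handwheel '[{"hand":-1,"dx":0,"dy":0,"dz":1,"wx":0,"wy":0.006,"wz":0},{"hand":-1,"dx":0,"dy":0,"dz":2.5,"wx":0,"wy":0,"wz":0},{"hand":-1,"dx":0,"dy":0,"dz":2.5,"wx":0,"wy":0,"wz":0},{"hand":-1,"dx":0,"dy":0,"dz":2.5,"wx":0,"wy":0,"wz":0},{"hand":-1,"dx":0,"dy":0,"dz":1.5,"wx":0,"wy":0,"wz":0}]'
python3 -m handwheel '[{"hand":-1,"dx":-0.3,"dy":-2,"dz":0,"wx":0,"wy":0,"wz":0},{"hand":-1,"dx":-0.6,"dy":-3.8,"dz":0,"wx":0,"wy":0,"wz":0},{"hand":-1,"dx":-0.6,"dy":-3.8,"dz":0,"wx":0,"wy":0,"wz":0},{"hand":-1,"dx":-0.6,"dy":-3.8,"dz":0,"wx":0,"wy":0,"wz":0},{"hand":-1,"dx":-0.6,"dy":-3.8,"dz":0,"wx":0,"wy":0,"wz":0},{"hand":-1,"dx":-0.6,"dy":-3.8,"dz":0,"wx":0,"wy":0,"wz":0},{"hand":-1,"dx":-0.6,"dy":-3.8,"dz":0,"wx":0,"wy":0,"wz":0},{"hand":-1,"dx":-0.5,"dy":-2.8,"dz":0,"wx":0,"wy":0,"wz":0},{"hand":-1,"dx":-0.4,"dy":-2.2,"dz":0,"wx":0,"wy":0,"wz":0},{"hand":-1,"dx":0,"dy":0,"dz":0,"wx":0,"wy":0,"wz":0}]'
python3 - <<'E'
from h import *
c=vision.get_calibration("wrist");s=bot.read_state(); p,d=vision.capture("wrist"); cv2.imwrite("pics/w3.png",p[:,:,::-1]); np.save("pics/w3c.npy",c)
p,d=vision.capture("scene"); cv2.imwrite("pics/s3.png",p[:,:,::-1]); print(s["position"])
E
```

```text
time_s: 3.8
position: [0.4356, 0.0691, 0.1086]
tcp_rot: [[-0.002, 1.0, 0.0], [1.0, 0.002, -0.0], [-0.0, 0.0, -1.0]]
force: [0.5, 0.2, -4.6]
opening: 0.658
time_s: 4.8
position: [0.388, -0.2322, 0.1072]
tcp_rot: [[0.002, 1.0, 0.001], [1.0, -0.002, -0.002], [-0.002, 0.001, -1.0]]
force: [0.0, -0.4, -3.7]
opening: 0.661
[ 0.38803344 -0.23223564  0.10718789]
```

View pics/w3.png

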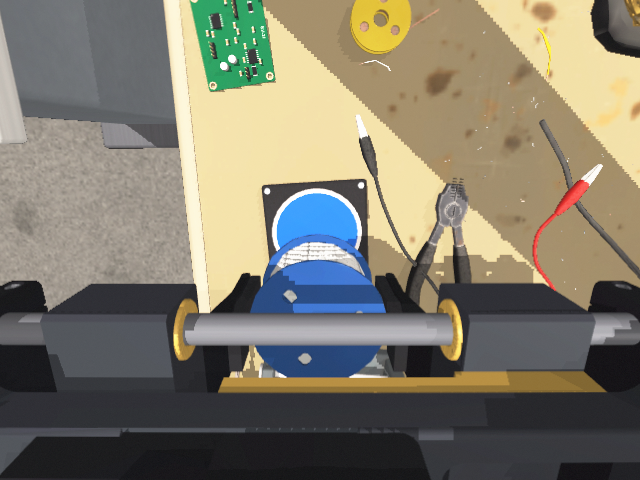

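View pics/s3.png

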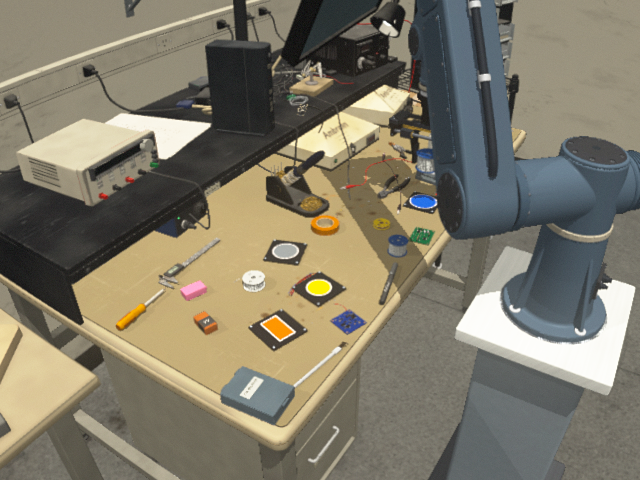

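The wrist view shows the reel held and the far part of the blue pad visible behind it (ring top at (317,190)). I'll fit the ring arc and the reel's outline for the relative offset.

```bash
cat >> h.py <<'E'
def cfit(P,r=None):
    from scipy.optimize import least_squares
    x0=[*P.mean(0)]+([] if r else [.03])
    f=lambda x: np.hypot(*(P-x[:2]).T)-(r or x[2])
    s=least_squares(f,x0,loss="soft_l1",f_scale=.001); return s.x.round(4),np.abs(s.fun).max().round(4)
E
python3 - <<'E'
from h import *
c=np.load("pics/w3c.npy",allow_pickle=True).item(); p=cv2.imread("pics/w3.png")
hsv=cv2.cvtColor(p,cv2.COLOR_BGR2HSV)
# outer edge of white ring: per column first white row from above within pad
pts=[];pi=[]
for u in range(284,352):
    col=hsv[182:232,u]; w=np.where((col[:,1]<60)&(col[:,2]>180))[0]
    if len(w): pts.append((u,182+w[0]-.5))
    b=np.where((col[:,1]>150)&(col[:,2]>180)&(col[:,0]>98))[0]
    if len(b): pi.append((u,182+b[0]-.5))
P=plane(c,pts,.006)[:,:2]; print("ring",cfit(P),cfit(P,.035))
P=plane(c,pi,.006)[:,:2]; print("disc",cfit(P),cfit(P,.032))
s=[(267,190),(361,186)]; print(plane(c,s,.006))
cv2.imwrite("pics/w3v.png",cv2.resize(p[170:400,230:410],None,fx=3,fy=2.6))
E
```

```text
ring (array([ 0.3884, -0.2279,  0.0347]), np.float64(0.0005)) (array([ 0.3884, -0.2283]), np.float64(0.0005))
disc (array([ 0.3883, -0.2289,  0.0317]), np.float64(0.0004)) (array([ 0.3883, -0.2293]), np.float64(0.0004))
[[ 0.35099809 -0.19481528  0.006     ]
 [ 0.42192614 -0.19188764  0.006     ]]
```

View pics/w3v.png

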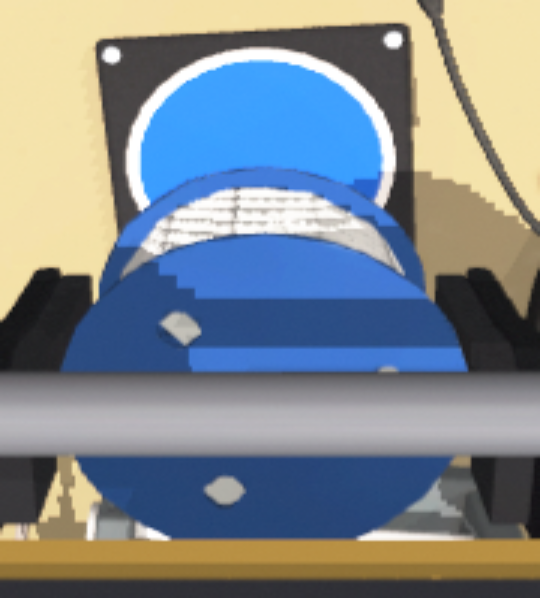

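```bash
python3 - <<'E'
from h import *
c=np.load("pics/w3c.npy",allow_pickle=True).item()
C=lambda a:[(230+x/3,170+y/2.6) for x,y in a]
top=C([(130,280),(170,257),(215,242),(265,234),(310,237),(360,250),(400,272),(62,370),(467,372)])
bot=C([(103,280),(120,242),(150,208),(200,178),(262,168),(325,178),(375,206),(410,245),(423,275)])
for z in(.1385,.1405): print("top",z,cfit(plane(c,top,z)[:,:2]),cfit(plane(c,top,z)[:,:2],.029))
for z in(.0995,.102): print("bot",z,cfit(plane(c,bot,z)[:,:2]),cfit(plane(c,bot,z)[:,:2],.029))
E
```

```text
top 0.1385 (array([ 0.3896, -0.2324,  0.0285]), np.float64(0.0005)) (array([ 0.3896, -0.233 ]), np.float64(0.0008))
top 0.1405 (array([ 0.3896, -0.2313,  0.028 ]), np.float64(0.0005)) (array([ 0.3897, -0.2324]), np.float64(0.0012))
bot 0.0995 (array([ 0.3892, -0.2325,  0.0283]), np.float64(0.0002)) (array([ 0.3892, -0.2335]), np.float64(0.0005))
bot 0.102 (array([ 0.3892, -0.2314,  0.0278]), np.float64(0.0002)) (array([ 0.3892, -0.2329]), np.float64(0.0007))
```

Reel and pad agree well in this one view. Correction: dx -0.1 cm, dy +0.43 cm. I'll correct, lower, then touch down slowly.

```bash
python3 -m handwheel '[{"hand":-1,"dx":-0.1,"dy":0.43,"dz":-1,"wx":0,"wy":0,"wz":0},{"hand":-1,"dx":0,"dy":0,"dz":-2.5,"wx":0,"wy":0,"wz":0},{"hand":-1,"dx":0,"dy":0,"dz":-2.5,"wx":0,"wy":0,"wz":0},{"hand":-1,"dx":0,"dy":0,"dz":-2,"wx":0,"wy":0,"wz":0},{"hand":-1,"dx":0,"dy":0,"dz":-0.8,"wx":0,"wy":0,"wz":0},{"hand":-1,"dx":0,"dy":0,"dz":0,"wx":0,"wy":0,"wz":0},{"hand":-1,"dx":0,"dy":0,"dz":0,"wx":0,"wy":0,"wz":0}]'
```

```text
time_s: 5.6
position: [0.3871, -0.2242, 0.0199]
tcp_rot: [[-0.003, 1.0, 0.0], [1.0, 0.003, 0.0], [0.0, 0.0, -1.0]]
force: [0.2, 0.4, -4.5]
opening: 0.659
```

y has settled 3.7 mm off what I expected, so I'll check again from here, at rest, before setting down.

```bash
python3 -m handwheel '[{"hand":-1,"dx":0,"dy":-0.37,"dz":0,"wx":0,"wy":0,"wz":0},{"hand":-1,"dx":0,"dy":0,"dz":0,"wx":0,"wy":0,"wz":0},{"hand":-1,"dx":0,"dy":0,"dz":0,"wx":0,"wy":0,"wz":0}]'
python3 - <<'E'
from h import *
c=vision.get_calibration("wrist");s=bot.read_state(); p,d=vision.capture("wrist"); cv2.imwrite("pics/w4.png",p[:,:,::-1]); np.save("pics/w4c.npy",c)
print(s["position"]);cv2.imwrite("pics/w4v.png",cv2.resize(p[210:390,230:410,::-1],None,fx=3.3,fy=3.3))
E
```

```text
time_s: 5.9
position: [0.3872, -0.2289, 0.0202]
tcp_rot: [[-0.002, 1.0, 0.001], [1.0, 0.002, -0.001], [-0.001, 0.001, -1.0]]
force: [0.2, -0.4, -4.1]
opening: 0.662
[ 0.38722977 -0.2289101   0.02021973]
```

View pics/w4v.png

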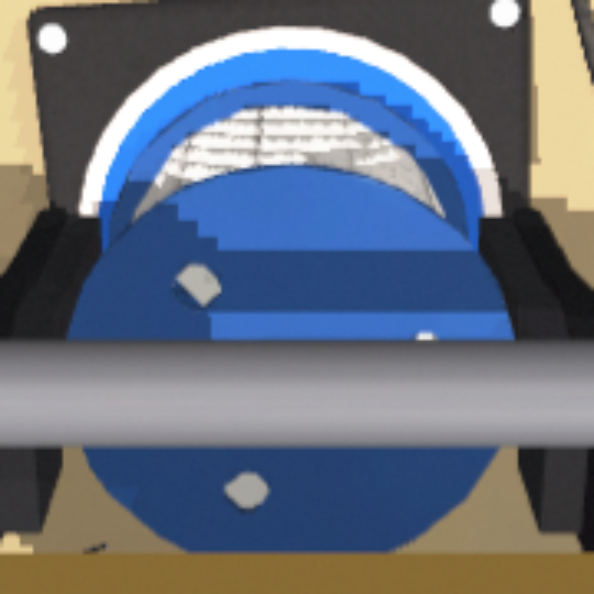

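```bash
python3 - <<'E'
from h import *
c=np.load("pics/w4c.npy",allow_pickle=True).item()
C=lambda a:[(230+x/3.3-.35,210+y/3.3-.35) for x,y in a]
ring=C([(81,210),(90,170),(115,120),(150,78),(200,45),(290,25),(370,43),(430,82),(475,135),(499,190),(501,212)])
bot=C([(104,215),(120,170),(150,130),(190,100),(240,85),(290,80),(340,86),(390,106),(430,135),(462,180),(477,222)])
print(cfit(plane(c,ring,.006)[:,:2]),cfit(plane(c,ring,.006)[:,:2],.035))
for z in(.012,.015): print(cfit(plane(c,bot,z)[:,:2]),cfit(plane(c,bot,z)[:,:2],.029))
E
```

```text
(array([ 0.3883, -0.2282,  0.0345]), np.float64(0.0006)) (array([ 0.3883, -0.2289]), np.float64(0.0007))
(array([ 0.388 , -0.231 ,  0.0307]), np.float64(0.0005)) (array([ 0.3879, -0.2288]), np.float64(0.0014))
(array([ 0.3879, -0.2296,  0.0302]), np.float64(0.0005)) (array([ 0.3879, -0.2281]), np.float64(0.001))
```

Centred within about 1 mm. Setting down.

```bash
python3 -m handwheel '[{"hand":-1,"dx":0,"dy":0,"dz":-0.4,"wx":0,"wy":0,"wz":0},{"hand":-1,"dx":0,"dy":0,"dz":-0.15,"wx":0,"wy":0,"wz":0},{"hand":-1,"dx":0,"dy":0,"dz":-0.1,"wx":0,"wy":0,"wz":0},{"hand":-1,"dx":0,"dy":0,"dz":0,"wx":0,"wy":0,"wz":0},{"hand":-1,"dx":0,"dy":0,"dz":0,"wx":0,"wy":0,"wz":0}]'
```

```text
time_s: 6.45
position: [0.3867, -0.2283, 0.0136]
tcp_rot: [[-0.002, 1.0, 0.0], [1.0, 0.002, -0.0], [-0.0, 0.0, -1.0]]
force: [-1.2, 0.8, 4.9]
opening: 0.66
```

```bash
python3 -m handwheel '[{"hand":1,"dx":0,"dy":0,"dz":0,"wx":0,"wy":0,"wz":0},{"hand":1,"dx":0,"dy":0,"dz":0,"wx":0,"wy":0,"wz":0},{"hand":1,"dx":0,"dy":0,"dz":0,"wx":0,"wy":0,"wz":0},{"hand":1,"dx":0,"dy":0,"dz":1,"wx":0,"wy":0,"wz":0},{"hand":1,"dx":0,"dy":0,"dz":3,"wx":0,"wy":0,"wz":0},{"hand":1,"dx":0,"dy":0,"dz":3,"wx":0,"wy":0,"wz":0},{"hand":1,"dx":0,"dy":0,"dz":3,"wx":0,"wy":0,"wz":0},{"hand":1,"dx":0,"dy":2,"dz":3,"wx":0,"wy":0,"wz":0},{"hand":1,"dx":0,"dy":2,"dz":0,"wx":0,"wy":0,"wz":0},{"hand":1,"dx":0,"dy":0,"dz":0,"wx":0,"wy":0,"wz":0}]'
python3 - <<'E'
from h import *
c=vision.get_calibration("wrist");s=bot.read_state(); p,d=vision.capture("wrist"); cv2.imwrite("pics/w5.png",p[:,:,::-1]); np.save("pics/w5c.npy",c)
print(s["position"])
E
```

```text
time_s: 7.45
position: [0.386, -0.1861, 0.1444]
tcp_rot: [[-0.004, 1.0, 0.0], [1.0, 0.004, 0.0], [0.0, 0.0, -1.0]]
force: [-0.7, 0.0, -0.9]
opening: 1.001
[ 0.38604181 -0.18612934  0.14437967]
```

View pics/w5.png

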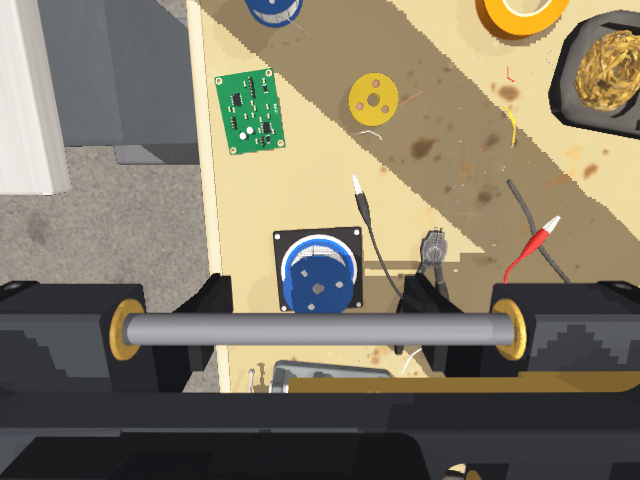

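```bash
python3 -m handwheel '[{"hand":1,"dx":0.8,"dy":2.2,"dz":0,"wx":0,"wy":0,"wz":0},{"hand":1,"dx":1.6,"dy":4.4,"dz":0,"wx":0,"wy":0,"wz":0},{"hand":1,"dx":1.6,"dy":4.4,"dz":0,"wx":0,"wy":0,"wz":0},{"hand":1,"dx":1.6,"dy":4.4,"dz":0,"wx":0,"wy":0,"wz":0},{"hand":1,"dx":1.6,"dy":4.4,"dz":0,"wx":0,"wy":0,"wz":0},{"hand":1,"dx":1.6,"dy":4.4,"dz":0,"wx":0,"wy":0,"wz":0},{"hand":1,"dx":1.6,"dy":4.4,"dz":0,"wx":0,"wy":0,"wz":0},{"hand":1,"dx":1.6,"dy":4.4,"dz":0,"wx":0,"wy":0,"wz":0},{"hand":1,"dx":1.6,"dy":4.4,"dz":0,"wx":0,"wy":0,"wz":0},{"hand":1,"dx":1.6,"dy":4.4,"dz":0,"wx":0,"wy":0,"wz":0}]'
python3 -m handwheel '[{"hand":1,"dx":1.1,"dy":2.4,"dz":0,"wx":0,"wy":0,"wz":0},{"hand":1,"dx":0,"dy":0,"dz":0,"wx":0,"wy":0,"wz":0},{"hand":1,"dx":0,"dy":0,"dz":0,"wx":0,"wy":0,"wz":0}]'
python3 - <<'E'
from h import *
c=vision.get_calibration("wrist");s=bot.read_state(); p,d=vision.capture("wrist"); cv2.imwrite("pics/w6.png",p[:,:,::-1]); np.save("pics/w6c.npy",c)
print(s["position"],proj(c,[.549,.254,.02]))
E
```

```text
time_s: 8.5
position: [0.5397, 0.231, 0.1423]
tcp_rot: [[-0.002, 1.0, -0.001], [1.0, 0.002, -0.001], [-0.001, -0.001, -1.0]]
force: [1.0, -0.7, -0.4]
opening: 1.002
time_s: 8.8
position: [0.5496, 0.2532, 0.142]
tcp_rot: [[-0.003, 1.0, -0.002], [1.0, 0.003, -0.001], [-0.001, -0.002, -1.0]]
force: [-0.9, -0.2, -0.1]
opening: 1.0
[0.5496165  0.25320631 0.14204332] [[315.86223432 229.9964749 ]]
```

View pics/w6.png

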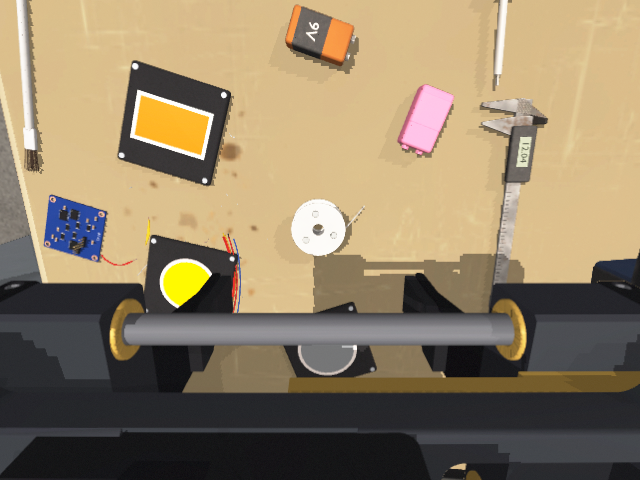

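The wrist view shows:
- Grey reel at (318,228).
- Battery (orange/black, "9V") at (320,36), and the pink block at (426,120).
- Battery pad at (172,125), yellow pad at (186,284), and the grey pad behind the screw bar.

Now measuring these.

```bash
python3 - <<'E'
from h import *
c=np.load("pics/w6c.npy",allow_pickle=True).item(); p=cv2.imread("pics/w6.png")
cn=mask(p,[(0,180),(0,40),(200,255)],(318,228),32); print("grey",*circ(c,cn,.02)); 
k=plane(c,cn[:,0,:],.02)[:,:2]; print(cfit(k,.023))
print("hub",plane(c,[318.5,229],.02))
cn2=mask(p,[(5,28),(180,255),(200,255)],(172,125),50); r=rect(c,cn2,.006); print("batpad",r, cv2.boxPoints(r).round(1).tolist())
hsv=cv2.cvtColor(p,cv2.COLOR_BGR2HSV)
m=((hsv[...,2]<90)|((hsv[...,1]>170))).astype(np.uint8)*255
w=np.zeros_like(m); cv2.circle(w,(320,36),42,255,-1); m&=w
cn3=max(cv2.findContours(m,0,cv2.CHAIN_APPROX_NONE)[0],key=cv2.contourArea)
r=rect(c,cn3,.018); print("batt",r,cv2.boxPoints(r).round(1).tolist())
cv2.drawContours(p,[cn,cn2,cn3],-1,(0,255,0),1); cv2.imwrite("pics/w6v.png",cv2.resize(p[0:260,110:370],None,fx=2.2,fy=2.2))
E
```

```text
grey [550.7 255.9] [44.6 48.6] 4 [550.8 256.1] 49.1
(array([0.5507, 0.2558]), np.float64(0.0019))
hub [[0.55121748 0.25487521 0.02      ]]
batpad ((430.7701416015625, 338.1203308105469), (30.943567276000977, 55.05751419067383), 72.7998046875) [[399.8999938964844, 331.5], [452.5, 315.20001220703125], [461.6000061035156, 344.79998779296875], [409.0, 361.0]]
batt ((550.356689453125, 400.474853515625), (28.40015983581543, 45.148895263671875), 72.01947021484375) [[524.5, 393.8999938964844], [567.4000244140625, 380.0], [576.2000122070312, 407.0], [533.2999877929688, 421.0]]
```

View pics/w6v.png

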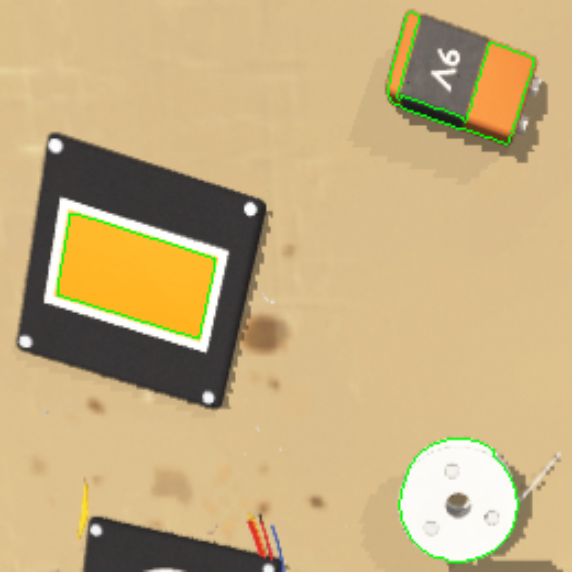

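```bash
python3 -m handwheel '[{"hand":1,"dx":0,"dy":0.2,"dz":-2,"wx":0,"wy":0,"wz":0},{"hand":1,"dx":0,"dy":0,"dz":-3,"wx":0,"wy":0,"wz":0},{"hand":1,"dx":0,"dy":0,"dz":-3,"wx":0,"wy":0,"wz":0},{"hand":1,"dx":0,"dy":0,"dz":-3,"wx":0,"wy":0,"wz":0},{"hand":1,"dx":0,"dy":0,"dz":-1.5,"wx":0,"wy":0,"wz":0},{"hand":1,"dx":0,"dy":0,"dz":-0.7,"wx":0,"wy":0,"wz":0},{"hand":1,"dx":0,"dy":0,"dz":0,"wx":0,"wy":0,"wz":0},{"hand":1,"dx":0,"dy":0,"dz":0,"wx":0,"wy":0,"wz":0}]'
```

```text
time_s: 9.65
position: [0.5508, 0.2555, 0.0121]
tcp_rot: [[-0.002, 1.0, 0.002], [1.0, 0.002, 0.0], [0.0, 0.002, -1.0]]
force: [1.7, 1.2, 0.5]
opening: 0.994
```

```bash
python3 -m handwheel '[{"hand":1,"dx":-0.1,"dy":0,"dz":-0.6,"wx":0,"wy":0,"wz":0},{"hand":1,"dx":0,"dy":0,"dz":-0.3,"wx":0,"wy":0,"wz":0},{"hand":1,"dx":0,"dy":0,"dz":0,"wx":0,"wy":0,"wz":0},{"hand":-1,"dx":0,"dy":0,"dz":0,"wx":0,"wy":0,"wz":0},{"hand":-1,"dx":0,"dy":0,"dz":0,"wx":0,"wy":0,"wz":0},{"hand":-1,"dx":0,"dy":0,"dz":0,"wx":0,"wy":0,"wz":0},{"hand":-1,"dx":0,"dy":0,"dz":0,"wx":0,"wy":0,"wz":0},{"hand":-1,"dx":0,"dy":0,"dz":0,"wx":0,"wy":0,"wz":0}]'
```

```text
time_s: 10.45
position: [0.5489, 0.2557, 0.0021]
tcp_rot: [[-0.002, 1.0, 0.0], [1.0, 0.002, -0.0], [-0.0, 0.0, -1.0]]
force: [-0.4, -0.5, -0.5]
opening: 0.63
```

```bash
python3 -m handwheel '[{"hand":-1,"dx":0,"dy":0,"dz":0,"wx":0,"wy":0,"wz":0},{"hand":-1,"dx":0,"dy":0,"dz":0,"wx":0,"wy":0,"wz":0},{"hand":-1,"dx":0,"dy":0,"dz":0,"wx":0,"wy":0,"wz":0}]'
```

```text
time_s: 10.75
position: [0.549, 0.2557, 0.0021]
tcp_rot: [[-0.002, 1.0, 0.0], [1.0, 0.002, 0.0], [0.0, 0.0, -1.0]]
force: [0.9, -0.3, 0.5]
opening: 0.52
```

```bash
python3 -m handwheel '[{"hand":-1,"dx":0,"dy":0,"dz":0,"wx":0,"wy":0,"wz":0},{"hand":-1,"dx":0,"dy":0,"dz":1,"wx":0,"wy":0,"wz":0},{"hand":-1,"dx":0,"dy":0,"dz":2.5,"wx":0,"wy":0,"wz":0},{"hand":-1,"dx":0.2,"dy":-2.5,"dz":2.0,"wx":0,"wy":0,"wz":0},{"hand":-1,"dx":0.2,"dy":-3.5,"dz":0,"wx":0,"wy":0,"wz":0},{"hand":-1,"dx":0.3,"dy":-3.5,"dz":0,"wx":0,"wy":0,"wz":0},{"hand":-1,"dx":0.2,"dy":-3.1,"dz":0,"wx":0,"wy":0,"wz":0},{"hand":-1,"dx":0,"dy":0,"dz":-2,"wx":0,"wy":0,"wz":0},{"hand":-1,"dx":0,"dy":0,"dz":0,"wx":0,"wy":0,"wz":0},{"hand":-1,"dx":0,"dy":0,"dz":0,"wx":0,"wy":0,"wz":0}]'
python3 - <<'E'
from h import *
c=vision.get_calibration("wrist");s=bot.read_state(); p,d=vision.capture("wrist"); cv2.imwrite("pics/w7.png",p[:,:,::-1]); np.save("pics/w7c.npy",c)
print(s["position"]);cv2.imwrite("pics/w7v.png",cv2.resize(p[210:390,230:410,::-1],None,fx=3.3,fy=3.3))
E
```

```text
time_s: 11.75
position: [0.5573, 0.1298, 0.0372]
tcp_rot: [[-0.002, 1.0, -0.001], [1.0, 0.002, 0.0], [0.0, -0.001, -1.0]]
force: [0.5, 0.3, -1.1]
opening: 0.523
[0.55730311 0.12981878 0.03719708]
```

View pics/w7v.png

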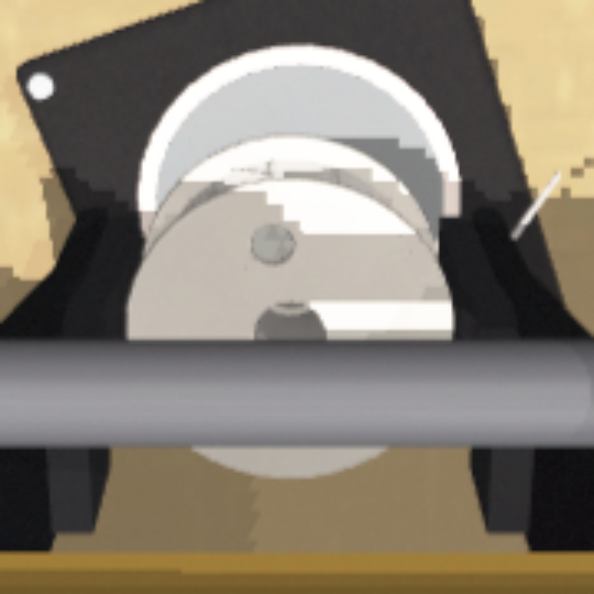

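```bash
python3 - <<'E'
from h import *
c=np.load("pics/w7c.npy",allow_pickle=True).item()
C=lambda a:[(230+x/3.3-.35,210+y/3.3-.35) for x,y in a]
ring=C([(140,205),(139,170),(155,125),(190,82),(240,52),(300,43),(360,54),(410,85),(445,130),(460,180),(460,212)])
bot=C([(148,225),(165,192),(200,158),(250,138),(295,134),(345,142),(390,165),(420,195),(438,230)])
top=C([(127,320),(135,280),(160,235),(200,202),(250,182),(300,178),(350,188),(400,216),(440,265),(453,320),(290,478),(340,470),(240,470)])
for n,P,z,r in [("ring",ring,.006,.029),("bot",bot,.035,.023),("bot",bot,.037,.023),("top",top,.055,.023)]: print(n,z,cfit(plane(c,P,z)[:,:2]),cfit(plane(c,P,z)[:,:2],r))
E
```

```text
ring 0.006 (array([0.5599, 0.1298, 0.0289]), np.float64(0.0003)) (array([0.5599, 0.1297]), np.float64(0.0004))
bot 0.035 (array([0.5585, 0.1276, 0.024 ]), np.float64(0.0003)) (array([0.5585, 0.1289]), np.float64(0.0006))
bot 0.037 (array([0.5585, 0.1286, 0.0237]), np.float64(0.0003)) (array([0.5585, 0.1295]), np.float64(0.0004))
top 0.055 (array([0.5583, 0.1289, 0.0228]), np.float64(0.0003)) (array([0.5584, 0.1288]), np.float64(0.0004))
```

```bash
python3 -m handwheel '[{"hand":-1,"dx":0.15,"dy":0.08,"dz":-1.2,"wx":0,"wy":0,"wz":0},{"hand":-1,"dx":0,"dy":0,"dz":-1.2,"wx":0,"wy":0,"wz":0},{"hand":-1,"dx":0,"dy":0,"dz":0,"wx":0,"wy":0,"wz":0},{"hand":-1,"dx":0,"dy":0,"dz":0,"wx":0,"wy":0,"wz":0}]'
```

```text
time_s: 12.2
position: [0.5587, 0.1308, 0.0123]
tcp_rot: [[-0.003, 1.0, -0.002], [1.0, 0.003, -0.0], [-0.0, -0.002, -1.0]]
force: [-1.1, -0.2, -1.4]
opening: 0.52
```

```bash
python3 -m handwheel '[{"hand":-1,"dx":0,"dy":0,"dz":-0.25,"wx":0,"wy":0,"wz":0},{"hand":-1,"dx":0,"dy":0,"dz":-0.15,"wx":0,"wy":0,"wz":0},{"hand":-1,"dx":0,"dy":0,"dz":-0.05,"wx":0,"wy":0,"wz":0},{"hand":-1,"dx":0,"dy":0,"dz":0,"wx":0,"wy":0,"wz":0}]'
```

```text
time_s: 12.6
position: [0.5594, 0.1304, 0.0086]
tcp_rot: [[-0.002, 1.0, 0.0], [1.0, 0.002, 0.0], [0.0, 0.0, -1.0]]
force: [-0.0, 0.1, -0.7]
opening: 0.524
```

```bash
python3 -m handwheel '[{"hand":-1,"dx":0,"dy":0,"dz":-0.1,"wx":0,"wy":0,"wz":0},{"hand":-1,"dx":0,"dy":0,"dz":0,"wx":0,"wy":0,"wz":0}]'
```

```text
time_s: 12.8
position: [0.5595, 0.1304, 0.008]
tcp_rot: [[-0.002, 1.0, 0.0], [1.0, 0.002, 0.0], [0.0, 0.0, -1.0]]
force: [-0.8, -0.7, 2.6]
opening: 0.521
```

```bash
python3 -m handwheel '[{"hand":1,"dx":0,"dy":0,"dz":0,"wx":0,"wy":0,"wz":0},{"hand":1,"dx":0,"dy":0,"dz":0,"wx":0,"wy":0,"wz":0},{"hand":1,"dx":0,"dy":0,"dz":0,"wx":0,"wy":0,"wz":0},{"hand":1,"dx":0,"dy":0,"dz":1,"wx":0,"wy":0,"wz":0},{"hand":1,"dx":0,"dy":0,"dz":3,"wx":0,"wy":0,"wz":0},{"hand":1,"dx":0,"dy":0,"dz":3,"wx":0,"wy":0,"wz":0},{"hand":1,"dx":-1,"dy":-1,"dz":3,"wx":0,"wy":0,"wz":0},{"hand":1,"dx":-2.2,"dy":-3,"dz":3,"wx":0,"wy":0,"wz":0},{"hand":1,"dx":-2.2,"dy":-3,"dz":0,"wx":0,"wy":0,"wz":0},{"hand":1,"dx":-2.2,"dy":-4,"dz":0,"wx":0,"wy":0,"wz":0}]'
python3 -m handwheel '[{"hand":1,"dx":-2.2,"dy":-4,"dz":0,"wx":0,"wy":0,"wz":0},{"hand":1,"dx":-2,"dy":-4,"dz":0,"wx":0,"wy":0,"wz":0},{"hand":1,"dx":-1,"dy":-2,"dz":-2,"wx":0,"wy":0,"wz":0},{"hand":1,"dx":0,"dy":0,"dz":0,"wx":0,"wy":0,"wz":0},{"hand":1,"dx":0,"dy":0,"dz":0,"wx":0,"wy":0,"wz":0}]'
python3 - <<'E'
from h import *
c=vision.get_calibration("wrist");s=bot.read_state(); p,d=vision.capture("wrist"); cv2.imwrite("pics/w8.png",p[:,:,::-1]); np.save("pics/w8c.npy",c)
print(s["position"],proj(c,[.4315,-.08,.009]))
q=np.ascontiguousarray(p[:,:,::-1]); uv=proj(c,[.4315,-.08,.009])[0]
cn=mask(q,[(20,35),(110,255),(80,255)],uv,50); print("braid",*circ(c,cn,.009),cfit(plane(c,cn[:,0,:],.009)[:,:2],.02))
cv2.drawContours(q,[cn],-1,(0,255,0),1); cv2.imwrite("pics/w8v.png",q)
E
```

```text
time_s: 13.8
position: [0.4834, 0.0202, 0.1395]
tcp_rot: [[-0.005, 1.0, 0.004], [1.0, 0.005, -0.001], [-0.001, 0.004, -1.0]]
force: [1.7, -1.8, -0.0]
opening: 1.0
time_s: 14.3
position: [0.4313, -0.0796, 0.1179]
tcp_rot: [[-0.0, 1.0, -0.0], [1.0, 0.0, 0.0], [0.0, -0.0, -1.0]]
force: [-0.0, 1.1, 1.2]
opening: 0.998
[ 0.43133281 -0.07962961  0.11788479] [[316.48730474 235.68830078]]
braid [431.1 -79.7] [39.3 41.6] 0 [431.1 -79.7] 42.0 (array([ 0.4311, -0.0797]), np.float64(0.001))
```

View pics/w8v.png

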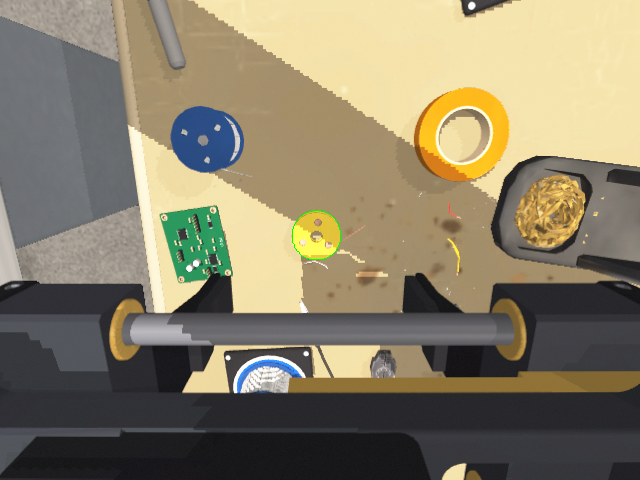

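```bash
python3 -m handwheel '[{"hand":0.5,"dx":-0.1,"dy":0,"dz":-2,"wx":0,"wy":0,"wz":0},{"hand":0.5,"dx":0,"dy":0,"dz":-3,"wx":0,"wy":0,"wz":0},{"hand":0.5,"dx":0,"dy":0,"dz":-3,"wx":0,"wy":0,"wz":0},{"hand":0.5,"dx":0,"dy":0,"dz":-1.7,"wx":0,"wy":0,"wz":0},{"hand":0.5,"dx":0,"dy":0,"dz":-1,"wx":0,"wy":0,"wz":0},{"hand":0.5,"dx":0,"dy":0,"dz":0,"wx":0,"wy":0,"wz":0},{"hand":0.5,"dx":0,"dy":0,"dz":0,"wx":0,"wy":0,"wz":0}]'
```

```text
time_s: 15.05
position: [0.4311, -0.0791, 0.0111]
tcp_rot: [[-0.003, 1.0, 0.001], [1.0, 0.003, -0.0], [-0.0, 0.001, -1.0]]
force: [0.5, 0.6, -0.3]
opening: 0.751
```

```bash
python3 -m handwheel '[{"hand":0.5,"dx":-0.1,"dy":0,"dz":-0.6,"wx":0,"wy":0,"wz":0},{"hand":0.5,"dx":0,"dy":0,"dz":-0.3,"wx":0,"wy":0,"wz":0},{"hand":0.5,"dx":0,"dy":0,"dz":0,"wx":0,"wy":0,"wz":0},{"hand":-1,"dx":0,"dy":0,"dz":0,"wx":0,"wy":0,"wz":0},{"hand":-1,"dx":0,"dy":0,"dz":0,"wx":0,"wy":0,"wz":0},{"hand":-1,"dx":0,"dy":0,"dz":0,"wx":0,"wy":0,"wz":0},{"hand":-1,"dx":0,"dy":0,"dz":0,"wx":0,"wy":0,"wz":0},{"hand":-1,"dx":0,"dy":0,"dz":0,"wx":0,"wy":0,"wz":0},{"hand":-1,"dx":0,"dy":0,"dz":0,"wx":0,"wy":0,"wz":0}]'
```

```text
time_s: 15.95
position: [0.4294, -0.0796, 0.0016]
tcp_rot: [[-0.002, 1.0, 0.0], [1.0, 0.002, -0.0], [-0.0, 0.0, -1.0]]
force: [0.1, -0.8, 0.9]
opening: 0.449
```

```bash
python3 -m handwheel '[{"hand":-1,"dx":0,"dy":0,"dz":0,"wx":0,"wy":0,"wz":0},{"hand":-1,"dx":0,"dy":0,"dz":1,"wx":0,"wy":0,"wz":0},{"hand":-1,"dx":0,"dy":0,"dz":2.5,"wx":0,"wy":0,"wz":0},{"hand":-1,"dx":0,"dy":0,"dz":2.5,"wx":0,"wy":0,"wz":0},{"hand":-1,"dx":0,"dy":2,"dz":2,"wx":0,"wy":0,"wz":0},{"hand":-1,"dx":0,"dy":4,"dz":0,"wx":0,"wy":0,"wz":0},{"hand":-1,"dx":0,"dy":4,"dz":0,"wx":0,"wy":0,"wz":0},{"hand":-1,"dx":0,"dy":4,"dz":0,"wx":0,"wy":0,"wz":0},{"hand":-1,"dx":0,"dy":4,"dz":0,"wx":0,"wy":0,"wz":0},{"hand":-1,"dx":0,"dy":4,"dz":0,"wx":0,"wy":0,"wz":0}]'
python3 -m handwheel '[{"hand":-1,"dx":0,"dy":4,"dz":0,"wx":0,"wy":0,"wz":0},{"hand":-1,"dx":-0.1,"dy":1.8,"dz":-2,"wx":0,"wy":0,"wz":0},{"hand":-1,"dx":0,"dy":0,"dz":-2.5,"wx":0,"wy":0,"wz":0},{"hand":-1,"dx":0,"dy":0,"dz":0,"wx":0,"wy":0,"wz":0},{"hand":-1,"dx":0,"dy":0,"dz":0,"wx":0,"wy":0,"wz":0}]'
python3 - <<'E'
from h import *
c=vision.get_calibration("wrist");s=bot.read_state(); p,d=vision.capture("wrist"); cv2.imwrite("pics/w9.png",p[:,:,::-1]); np.save("pics/w9c.npy",c)
print(s["position"]);cv2.imwrite("pics/w9v.png",cv2.resize(p[210:390,230:410,::-1],None,fx=3.3,fy=3.3))
E
```

```text
time_s: 16.95
position: [0.4289, 0.1421, 0.0822]
tcp_rot: [[-0.002, 1.0, 0.0], [1.0, 0.002, 0.0], [0.0, 0.0, -1.0]]
force: [0.4, -0.5, 0.2]
opening: 0.442
time_s: 17.45
position: [0.4278, 0.1983, 0.0368]
tcp_rot: [[-0.002, 1.0, -0.001], [1.0, 0.002, -0.0], [-0.0, -0.001, -1.0]]
force: [0.5, -0.4, 0.3]
opening: 0.444
[0.42776505 0.19833295 0.0368159 ]
```

View pics/w9v.png

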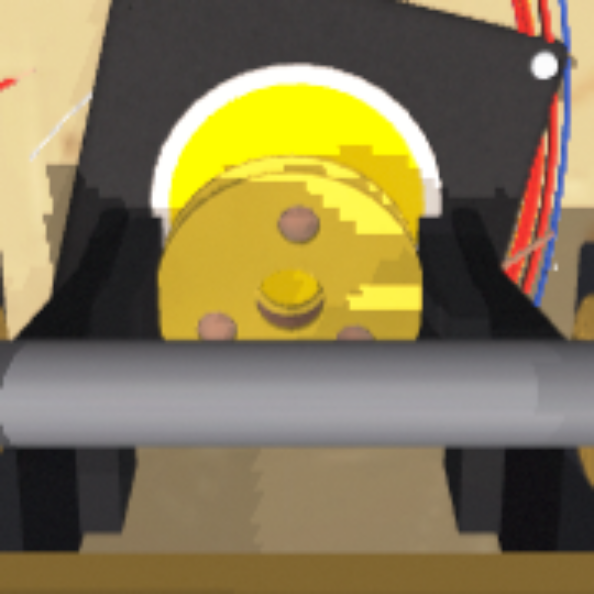

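```bash
python3 - <<'E'
from h import *
c=np.load("pics/w9c.npy",allow_pickle=True).item()
C=lambda a:[(230+x/3.3-.35,210+y/3.3-.35) for x,y in a]
ring=C([(153,205),(160,165),(180,122),(215,88),(260,67),(300,63),(345,70),(390,95),(420,130),(437,175),(441,212)])
bot=C([(180,218),(200,190),(230,168),(262,157),(290,154),(330,160),(370,178),(400,204)])
top=C([(158,290),(165,258),(185,222),(220,190),(260,174),(292,171),(330,176),(370,197),(400,228),(418,262),(422,295)])
for n,P,z,r in [("ring",ring,.006,.026),("bot",bot,.035,.02),("bot",bot,.037,.02),("top",top,.0442,.02)]: print(n,z,cfit(plane(c,P,z)[:,:2]),cfit(plane(c,P,z)[:,:2],r))
print("wires",plane(c,C([(550,220),(515,260),(530,10)]),.004))
E
```

```text
ring 0.006 (array([0.43  , 0.198 , 0.0256]), np.float64(0.0003)) (array([0.43  , 0.1975]), np.float64(0.0005))
bot 0.035 (array([0.4293, 0.197 , 0.02  ]), np.float64(0.0002)) (array([0.4293, 0.1969]), np.float64(0.0002))
bot 0.037 (array([0.4293, 0.1979, 0.0197]), np.float64(0.0002)) (array([0.4293, 0.1976]), np.float64(0.0003))
top 0.0442 (array([0.4288, 0.1981, 0.0193]), np.float64(0.0002)) (array([0.4288, 0.1973]), np.float64(0.0006))
wires [[0.47598864 0.19380247 0.004     ]
 [0.47007255 0.18589877 0.004     ]
 [0.47001666 0.23266285 0.004     ]]
```

```bash
python3 -m handwheel '[{"hand":-1,"dx":0.1,"dy":0.03,"dz":-1.2,"wx":0,"wy":0,"wz":0},{"hand":-1,"dx":0,"dy":0,"dz":-1.1,"wx":0,"wy":0,"wz":0},{"hand":-1,"dx":0,"dy":0,"dz":0,"wx":0,"wy":0,"wz":0},{"hand":-1,"dx":0,"dy":0,"dz":-0.2,"wx":0,"wy":0,"wz":0},{"hand":-1,"dx":0,"dy":0,"dz":-0.1,"wx":0,"wy":0,"wz":0},{"hand":-1,"dx":0,"dy":0,"dz":0,"wx":0,"wy":0,"wz":0}]'
```

```text
time_s: 18.1
position: [0.4294, 0.1987, 0.0105]
tcp_rot: [[-0.002, 1.0, -0.0], [1.0, 0.002, -0.0], [-0.0, -0.0, -1.0]]
force: [-0.4, -0.4, -0.6]
opening: 0.443
```

```bash
python3 -m handwheel '[{"hand":-1,"dx":0,"dy":-0.03,"dz":-0.2,"wx":0,"wy":0,"wz":0},{"hand":-1,"dx":0,"dy":0,"dz":-0.1,"wx":0,"wy":0,"wz":0},{"hand":-1,"dx":0,"dy":0,"dz":0,"wx":0,"wy":0,"wz":0}]'
```

```text
time_s: 18.4
position: [0.4294, 0.1985, 0.0076]
tcp_rot: [[-0.002, 1.0, 0.0], [1.0, 0.002, 0.0], [0.0, 0.0, -1.0]]
force: [0.9, 0.5, 0.2]
opening: 0.447
```

```bash
python3 -m handwheel '[{"hand":-1,"dx":0,"dy":0,"dz":-0.1,"wx":0,"wy":0,"wz":0},{"hand":-1,"dx":0,"dy":0,"dz":0,"wx":0,"wy":0,"wz":0}]'
```

```text
time_s: 18.6
position: [0.4294, 0.1985, 0.0076]
tcp_rot: [[-0.002, 1.0, 0.001], [1.0, 0.002, 0.0], [0.0, 0.001, -1.0]]
force: [-1.1, -1.2, 10.3]
opening: 0.447
```

```bash
python3 -m handwheel '[{"hand":0.15,"dx":0,"dy":0,"dz":0.05,"wx":0,"wy":0,"wz":0},{"hand":0.15,"dx":0,"dy":0,"dz":0,"wx":0,"wy":0,"wz":0},{"hand":0.15,"dx":0,"dy":0,"dz":0,"wx":0,"wy":0,"wz":0},{"hand":0.15,"dx":0,"dy":0,"dz":1,"wx":0,"wy":0,"wz":0},{"hand":0.15,"dx":0,"dy":0,"dz":3,"wx":0,"wy":0,"wz":0},{"hand":0.15,"dx":0,"dy":0,"dz":3,"wx":0,"wy":0,"wz":0},{"hand":0.15,"dx":0,"dy":0,"dz":3,"wx":0,"wy":0,"wz":0.14},{"hand":0.15,"dx":1.5,"dy":2,"dz":3,"wx":0,"wy":0,"wz":0.14},{"hand":0.15,"dx":2,"dy":3.6,"dz":0,"wx":0,"wy":0,"wz":0.14},{"hand":0.15,"dx":2,"dy":3.6,"dz":0,"wx":0,"wy":0,"wz":0.14}]'
python3 -m handwheel '[{"hand":0.15,"dx":2,"dy":3.6,"dz":0,"wx":0,"wy":0,"wz":0.14},{"hand":0.15,"dx":2,"dy":3.6,"dz":0,"wx":0,"wy":0,"wz":0.14},{"hand":0.15,"dx":2,"dy":2.5,"dz":0,"wx":0,"wy":0,"wz":0.14},{"hand":0.15,"dx":0.5,"dy":1.2,"dz":0,"wx":0,"wy":0,"wz":0.14},{"hand":0.15,"dx":0,"dy":0,"dz":0,"wx":0,"wy":0,"wz":0.14},{"hand":0.15,"dx":0,"dy":0,"dz":0,"wx":0,"wy":0,"wz":0},{"hand":0.15,"dx":0,"dy":0,"dz":0,"wx":0,"wy":0,"wz":0}]'
python3 - <<'E'
from h import *
c=vision.get_calibration("wrist");s=bot.read_state(); p,d=vision.capture("wrist"); cv2.imwrite("pics/w10.png",p[:,:,::-1]); np.save("pics/w10c.npy",c)
R=s["tcp_rot"];print(s["position"],np.degrees(np.arctan2(R[1,1],R[0,1])))
E
```

```text
time_s: 19.6
position: [0.4855, 0.2914, 0.1394]
tcp_rot: [[-0.537, 0.844, 0.003], [0.844, 0.537, 0.001], [-0.001, 0.003, -1.0]]
force: [0.7, -0.0, -0.0]
opening: 0.573
time_s: 20.3
position: [0.5488, 0.3992, 0.1371]
tcp_rot: [[-0.952, 0.307, -0.001], [0.307, 0.952, -0.0], [0.001, -0.001, -1.0]]
force: [-0.3, 0.5, -0.1]
opening: 0.573
[0.54879894 0.39915515 0.13708931] 72.13976540129613
```

View pics/w10.png

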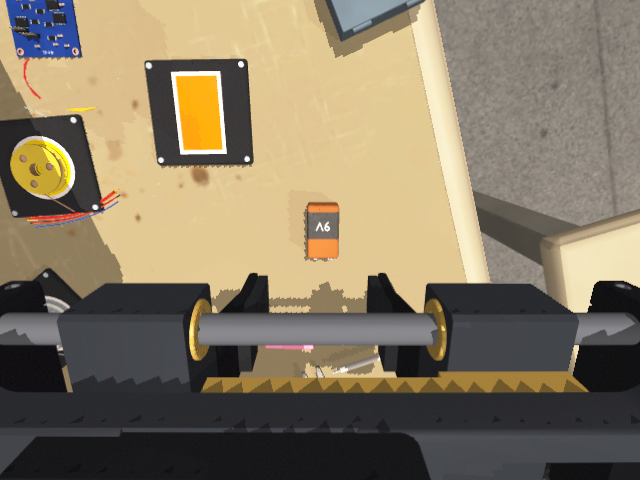

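Battery at (322,231), battery pad at (199,112); the braid reel sits on the yellow pad at (37,167). Next I'll take the battery's corners from an enlarged crop.

```bash
python3 - <<'E'
from h import *
p=cv2.imread("pics/w10.png"); cv2.imwrite("pics/w10v.png",cv2.resize(p[190:280,277:367],None,fx=6,fy=6,interpolation=cv2.INTER_CUBIC))
c=np.load("pics/w10c.npy",allow_pickle=True).item()
cn2=mask(p,[(5,28),(180,255),(200,255)],(199,112),50); r=rect(c,cn2,.006); print("batpad",r)
hsv=cv2.cvtColor(p,cv2.COLOR_BGR2HSV)
m=cv2.inRange(hsv,(18,150,80),(35,255,255))
w=np.zeros_like(m); cv2.circle(w,(37,167),40,255,-1)
E
```

```text
batpad ((430.2860107421875, 338.35693359375), (31.09785270690918, 54.33505630493164), 72.84522247314453)
```

View pics/w10v.png

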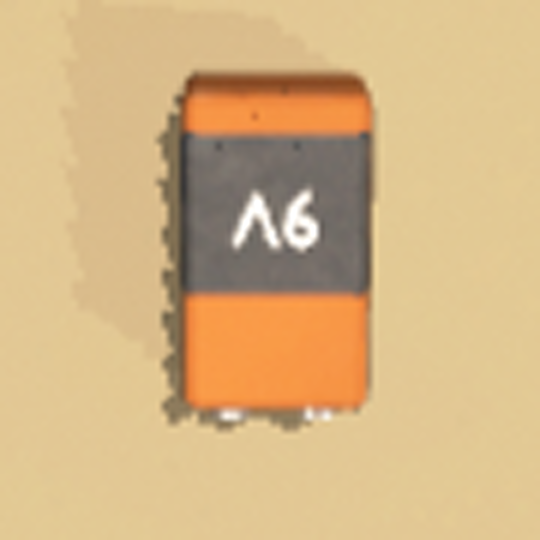

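```bash
python3 - <<'E'
from h import *
c=np.load("pics/w10c.npy",allow_pickle=True).item()
C=lambda a:[(277+x/6-.42,190+y/6-.42) for x,y in a]
P=plane(c,C([(185,95),(371,95),(370,408),(188,408)]),.018)[:,:2]
print(P.round(4),P.mean(0)); 
for a,b in[(0,3),(1,2)]: print(np.degrees(np.arctan2(*(P[b]-P[a])[::-1])),np.hypot(*(P[b]-P[a])))
print(np.hypot(*(P[1]-P[0])))
print(proj(c,bot.read_state()["position"]))
E
```

```text
[[0.5253 0.3979]
 [0.533  0.422 ]
 [0.5761 0.4088]
 [0.5682 0.3842]] [0.55064422 0.40323875]
-17.73236254788193 0.045040893517749224
-17.059852692811884 0.04504637209776196
0.025337180783678227
[[317.77525965 291.90788997]]
```

```bash
python3 -m handwheel '[{"hand":0.15,"dx":0.14,"dy":0.36,"dz":-2,"wx":0,"wy":0,"wz":0.006},{"hand":0.15,"dx":0,"dy":0,"dz":-3,"wx":0,"wy":0,"wz":0},{"hand":0.15,"dx":0,"dy":0,"dz":-3,"wx":0,"wy":0,"wz":0},{"hand":0.15,"dx":0,"dy":0,"dz":-3,"wx":0,"wy":0,"wz":0},{"hand":0.15,"dx":0,"dy":0,"dz":-1.2,"wx":0,"wy":0,"wz":0},{"hand":0.15,"dx":0,"dy":0,"dz":0,"wx":0,"wy":0,"wz":0},{"hand":0.15,"dx":0,"dy":0,"dz":0,"wx":0,"wy":0,"wz":0}]'; python3 st.py
```

```text
time_s: 21.05
position: [0.5515, 0.4033, 0.0161]
tcp_rot: [[-0.954, 0.299, 0.001], [0.299, 0.954, 0.001], [-0.001, 0.001, -1.0]]
force: [0.1, 0.8, -0.1]
opening: 0.577
t 21.05 pos cm [55.15 40.33  1.61] yang 72.6 z [ 0.001  0.001 -1.   ] F [ 0.1  0.8 -0.1] op 0.577
```

```bash
python3 -m handwheel '[{"hand":0.15,"dx":-0.1,"dy":0,"dz":-0.8,"wx":0,"wy":0,"wz":0},{"hand":0.15,"dx":0,"dy":0,"dz":-0.5,"wx":0,"wy":0,"wz":0},{"hand":0.15,"dx":0,"dy":0,"dz":0,"wx":0,"wy":0,"wz":0},{"hand":-1,"dx":0,"dy":0,"dz":0,"wx":0,"wy":0,"wz":0},{"hand":-1,"dx":0,"dy":0,"dz":0,"wx":0,"wy":0,"wz":0},{"hand":-1,"dx":0,"dy":0,"dz":0,"wx":0,"wy":0,"wz":0},{"hand":-1,"dx":0,"dy":0,"dz":0,"wx":0,"wy":0,"wz":0},{"hand":-1,"dx":0,"dy":0,"dz":0,"wx":0,"wy":0,"wz":0},{"hand":-1,"dx":0,"dy":0,"dz":0,"wx":0,"wy":0,"wz":0}]'; python3 st.py
```

```text
time_s: 21.95
position: [0.5499, 0.4031, 0.0023]
tcp_rot: [[-0.954, 0.298, 0.0], [0.298, 0.954, 0.0], [-0.0, 0.0, -1.0]]
force: [0.4, -0.1, 1.1]
opening: 0.299
t 21.95 pos cm [54.99 40.31  0.23] yang 72.6 z [ 0.  0. -1.] F [ 0.4 -0.1  1.1] op 0.299
```

```bash
python3 -m handwheel '[{"hand":-1,"dx":0,"dy":0,"dz":0,"wx":0,"wy":0,"wz":0},{"hand":-1,"dx":0,"dy":0,"dz":1,"wx":0,"wy":0,"wz":0},{"hand":-1,"dx":0,"dy":0,"dz":2.5,"wx":0,"wy":0,"wz":0},{"hand":-1,"dx":-2,"dy":-1,"dz":1,"wx":0,"wy":0,"wz":0},{"hand":-1,"dx":-3,"dy":-1.7,"dz":0,"wx":0,"wy":0,"wz":0},{"hand":-1,"dx":-3,"dy":-1.7,"dz":0,"wx":0,"wy":0,"wz":0},{"hand":-1,"dx":-2.5,"dy":-1.4,"dz":0,"wx":0,"wy":0,"wz":0},{"hand":-1,"dx":-1.5,"dy":-0.7,"dz":-1,"wx":0,"wy":0,"wz":0},{"hand":-1,"dx":0,"dy":0,"dz":0,"wx":0,"wy":0,"wz":0},{"hand":-1,"dx":0,"dy":0,"dz":0,"wx":0,"wy":0,"wz":0}]'
python3 - <<'E'
from h import *
c=vision.get_calibration("wrist");s=bot.read_state(); p,d=vision.capture("wrist"); cv2.imwrite("pics/w11.png",p[:,:,::-1]); np.save("pics/w11c.npy",c)
print(s["position"]);cv2.imwrite("pics/w11v.png",cv2.resize(p[210:390,230:410,::-1],None,fx=3.3,fy=3.3,interpolation=cv2.INTER_CUBIC))
E
```

```text
time_s: 22.95
position: [0.4309, 0.3387, 0.0376]
tcp_rot: [[-0.955, 0.298, 0.002], [0.298, 0.955, 0.001], [-0.002, 0.001, -1.0]]
force: [1.1, -0.1, -0.3]
opening: 0.301
[0.43091127 0.33865153 0.03761873]
```

View pics/w11v.png

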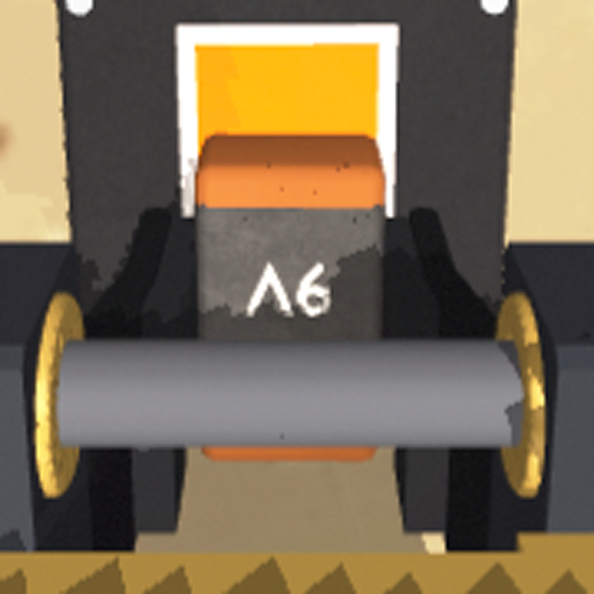

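```bash
python3 - <<'E'
from h import *
c=np.load("pics/w11c.npy",allow_pickle=True).item()
C=lambda a:[(230+x/3.3-.35,210+y/3.3-.35) for x,y in a]
B=plane(c,C([(177,25),(398,25),(395,212),(182,212),(195,44),(379,44)]),.006)[:,:2]
ang=lambda v:np.degrees(np.arctan2(v[1],v[0]))
print(B.round(4),"w",np.hypot(*(B[1]-B[0])),np.hypot(*(B[5]-B[4])), ang(B[3]-B[0]),ang(B[2]-B[1]),ang(B[1]-B[0])-90)
a=np.radians(-17.2); u=np.array([np.cos(a),np.sin(a)])
print("padc",(B[0]+B[1])/2+.031*u,(B[4]+B[5])/2+.028*u, "mid sides",(B[2]+B[3])/2)
T=plane(c,C([(200,170),(384,170),(378,460),(205,460)]),.0533)[:,:2]
print(T.round(4),np.hypot(*(T[1]-T[0])),np.hypot(*(T[3]-T[0])),ang(T[3]-T[0]),ang(T[2]-T[1]),"c",T.mean(0))
M=plane(c,C([(200,140),(382,140)]),.0353+.003)[:,:2]; print("bottom edge",M.mean(0), M.mean(0)+.0235*u)
E
```

```text
[[0.3951 0.3293]
 [0.4064 0.3656]
 [0.4395 0.3557]
 [0.428  0.319 ]
 [0.3992 0.3312]
 [0.4087 0.3615]] w 0.03802740761105904 0.03180831370325319 -17.362822107444376 -16.71751631287449 -17.339258241296932
padc [0.43037613 0.3382789 ] [0.43069068 0.33808119] mid sides [0.43373784 0.33733904]
[[0.4063 0.3334]
 [0.4137 0.357 ]
 [0.4565 0.3438]
 [0.4489 0.3198]] 0.024792698809232964 0.04476189774900119 -17.621104738541717 -17.120534297191682 c [0.43132166 0.3385027 ]
bottom edge [0.41060251 0.34489722] [0.43305155 0.33794808]
```

```bash
python3 -m handwheel '[{"hand":-1,"dx":-0.1,"dy":0,"dz":-1.2,"wx":0,"wy":0,"wz":0},{"hand":-1,"dx":0,"dy":0,"dz":-1.1,"wx":0,"wy":0,"wz":0},{"hand":-1,"dx":0,"dy":0,"dz":0,"wx":0,"wy":0,"wz":0},{"hand":-1,"dx":0,"dy":0,"dz":-0.2,"wx":0,"wy":0,"wz":0},{"hand":-1,"dx":0,"dy":0,"dz":-0.15,"wx":0,"wy":0,"wz":0},{"hand":-1,"dx":0,"dy":0,"dz":0,"wx":0,"wy":0,"wz":0}]'
```

```text
time_s: 23.6
position: [0.4288, 0.3381, 0.0104]
tcp_rot: [[-0.954, 0.298, -0.0], [0.298, 0.954, -0.0], [0.0, -0.0, -1.0]]
force: [-0.1, 0.7, -0.0]
opening: 0.303
```

```bash
python3 -m handwheel '[{"hand":-1,"dx":0.1,"dy":0,"dz":-0.1,"wx":0,"wy":0,"wz":0},{"hand":-1,"dx":0,"dy":0,"dz":-0.1,"wx":0,"wy":0,"wz":0},{"hand":-1,"dx":0,"dy":0,"dz":0,"wx":0,"wy":0,"wz":0}]'
python3 -m handwheel '[{"hand":-1,"dx":0,"dy":0,"dz":-0.1,"wx":0,"wy":0,"wz":0},{"hand":-1,"dx":0,"dy":0,"dz":0,"wx":0,"wy":0,"wz":0}]'
```

```text
time_s: 23.9
position: [0.4298, 0.3381, 0.0086]
tcp_rot: [[-0.955, 0.298, 0.0], [0.298, 0.955, 0.0], [-0.0, 0.0, -1.0]]
force: [-0.1, 0.4, 0.1]
opening: 0.302
time_s: 24.1
position: [0.4298, 0.3381, 0.0082]
tcp_rot: [[-0.955, 0.298, 0.0], [0.298, 0.955, 0.0], [-0.0, 0.0, -1.0]]
force: [-0.6, -0.0, 3.7]
opening: 0.299
```

Contact (3.7 N). I'll release, lift and back away so the cameras can check.

```bash
python3 -m handwheel '[{"hand":0.15,"dx":0,"dy":0,"dz":0,"wx":0,"wy":0,"wz":0},{"hand":0.15,"dx":0,"dy":0,"dz":0,"wx":0,"wy":0,"wz":0},{"hand":0.15,"dx":0,"dy":0,"dz":0,"wx":0,"wy":0,"wz":0},{"hand":0.15,"dx":0,"dy":0,"dz":1,"wx":0,"wy":0,"wz":0},{"hand":0.15,"dx":0,"dy":0,"dz":3,"wx":0,"wy":0,"wz":0},{"hand":0.15,"dx":0,"dy":0,"dz":3,"wx":0,"wy":0,"wz":0},{"hand":0.15,"dx":0,"dy":0,"dz":3,"wx":0,"wy":0,"wz":0},{"hand":0.15,"dx":0,"dy":0,"dz":3,"wx":0,"wy":0,"wz":0},{"hand":0.15,"dx":0,"dy":0,"dz":0,"wx":0,"wy":0,"wz":0},{"hand":0.15,"dx":0,"dy":0,"dz":0,"wx":0,"wy":0,"wz":0}]'
python3 - <<'E'
from h import *
c=vision.get_calibration("wrist"); p,d=vision.capture("wrist"); cv2.imwrite("pics/w12.png",p[:,:,::-1]); np.save("pics/w12c.npy",c)
E
python3 -m handwheel '[{"hand":0.15,"dx":-1.5,"dy":3,"dz":2,"wx":0,"wy":0,"wz":0},{"hand":0.15,"dx":-2.5,"dy":3.5,"dz":2,"wx":0,"wy":0,"wz":0},{"hand":0.15,"dx":-2.5,"dy":3.5,"dz":2,"wx":0,"wy":0,"wz":0},{"hand":0.15,"dx":-2.5,"dy":3.5,"dz":2,"wx":0,"wy":0,"wz":0},{"hand":0.15,"dx":-2.5,"dy":3.5,"dz":0,"wx":0,"wy":0,"wz":0},{"hand":0.15,"dx":-2.5,"dy":3.5,"dz":0,"wx":0,"wy":0,"wz":0},{"hand":0.15,"dx":0,"dy":0,"dz":0,"wx":0,"wy":0,"wz":0}]'
python3 - <<'E'
from h import *
for n in("top","scene"):
    p,d=vision.capture(n); cv2.imwrite(f"pics/{n}9.png",p[:,:,::-1])
q=cv2.imread("pics/top9.png"); cv2.imwrite("pics/top9v.png",cv2.resize(q[150:350,130:510],None,fx=2.1,fy=2.1,interpolation=cv2.INTER_CUBIC))
E
```

```text
time_s: 25.1
position: [0.43, 0.3382, 0.1386]
tcp_rot: [[-0.955, 0.298, 0.002], [0.298, 0.955, 0.001], [-0.001, 0.001, -1.0]]
force: [-0.8, 0.7, 0.6]
opening: 0.574
time_s: 25.85
position: [0.2857, 0.5462, 0.2158]
tcp_rot: [[-0.956, 0.293, -0.003], [0.293, 0.956, 0.0], [0.003, -0.001, -1.0]]
force: [0.2, -0.4, -0.2]
opening: 0.577
```

View pics/w12.png

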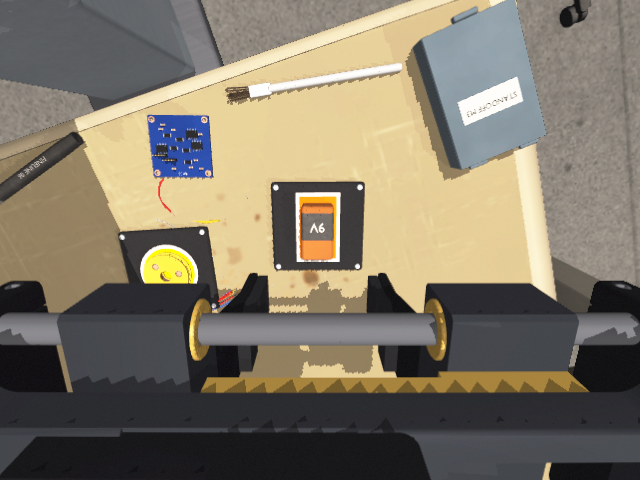

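View pics/top9v.png

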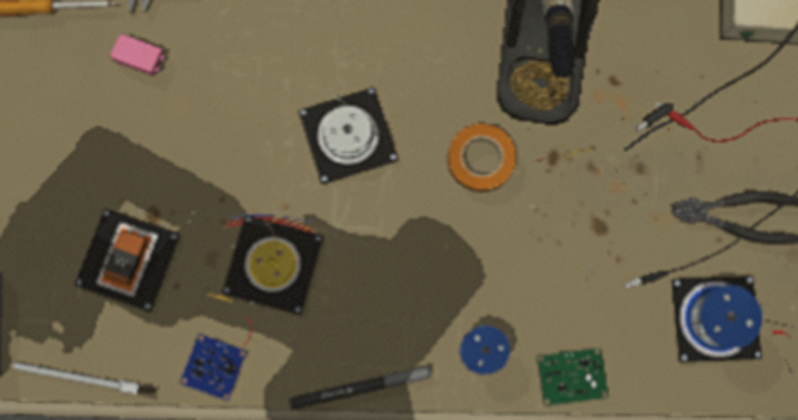

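View pics/scene9.png

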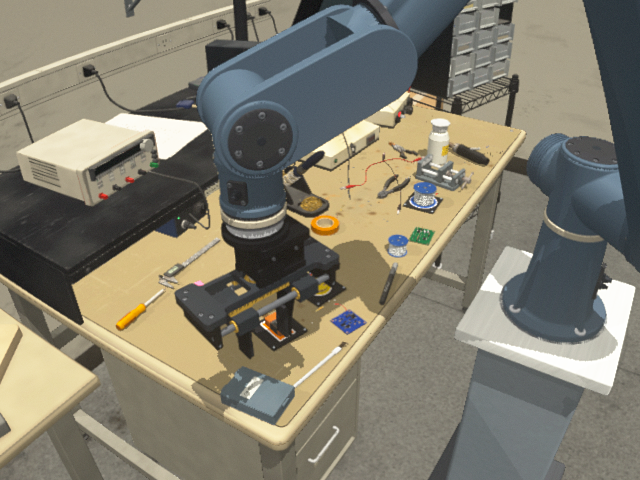

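All four are on their pads, and the tape and look-alikes look untouched. Final fits from the top and wrist views follow.

```bash
python3 - <<'E'
from h import *
c=vision.get_calibration("top"); p=cv2.imread("pics/top9.png"); v=p.copy()
# hub/top-face pixels from colour masks at the objects' top heights
cn=mask(p,[(100,125),(120,255),(40,255)],(474,301),26); print("big",*circ(c,cn,.046)); cs=[cn]
cn=mask(p,[(0,180),(0,60),(125,255)],(295,213),32); print("grey",*circ(c,cn,.026)); cs+=[cn]
cn=mask(p,[(20,32),(140,255),(40,255)],(260,275),30); print("yel",*circ(c,cn,.015)); cs+=[cn]
o0=cv2.imread("pics/top0.png")
for n,q in(("tape before",o0),("tape after",p)):
    cn=mask(q,[(8,20),(150,255),(80,255)],(360,225),22); print(n,*circ(c,cn,.015))
cv2.drawContours(v,cs,-1,(0,255,0),1)
cv2.imwrite("pics/top9b.png",np.hstack([cv2.resize(v[y-30:y+30,x-30:x+30],(260,260),interpolation=cv2.INTER_CUBIC) for x,y in[(472,301),(296,214),(261,275)]]))
c=np.load("pics/w12c.npy",allow_pickle=True).item(); p=cv2.imread("pics/w12.png")
cv2.imwrite("pics/w12b.png",cv2.resize(p[175:275,265:375],None,fx=6,fy=6,interpolation=cv2.INTER_CUBIC))
E
```

```text
big [ 385.  -227.5] [52.7 58.1] 104 [ 384.8 -225.1] 62.6
grey [552.7 131. ] [50.3 54.4] 81 [551.7 129.5] 56.4
yel [425.9 196. ] [38.4 41.6] 69 [425.9 196.6] 42.5
tape before [535.7  -2. ] [63.5 66. ] 64 [536.3  -1.1] 67.6
tape after [535.8  -2. ] [63.4 66.1] 62 [536.   -1.5] 67.7
```

View pics/top9b.png

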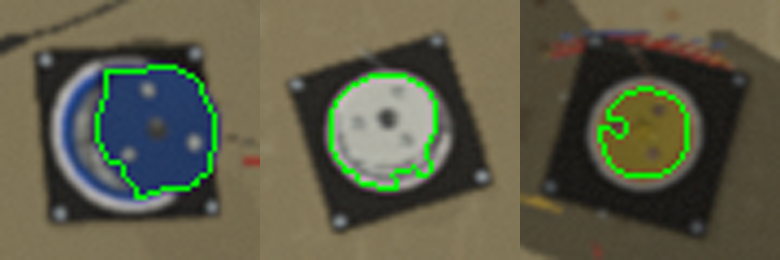

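View pics/w12b.png

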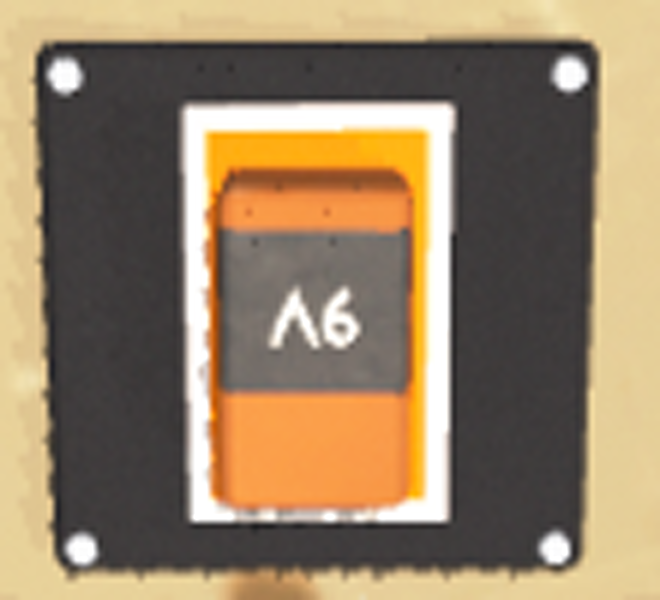

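```bash
python3 - <<'E'
from h import *
c=vision.get_calibration("top")
print("big hub",plane(c,[477.9,300.7],.046),"pad 385.7,-228.2"); print("grey hub",plane(c,[295.3,211],.026),"pad 557.4 129.6")
c=np.load("pics/w12c.npy",allow_pickle=True).item()
C=lambda a:[(265+x/6-.42,175+y/6-.42) for x,y in a]
B=plane(c,C([(182,103),(456,103),(450,522),(190,522)]),.006)[:,:2]
T=plane(c,C([(220,190),(411,190),(410,508),(214,506)]),.024)[:,:2]
a=np.radians(-17.2);u=np.array([np.cos(a),np.sin(a)]);w=np.array([-u[1],u[0]])
D=T.mean(0)-B.mean(0); print(B.mean(0),T.mean(0),"along",D@u,"across",D@w,np.hypot(*(T[3]-T[0])),np.hypot(*(T[1]-T[0])),np.hypot(*(B[3]-B[0])),np.hypot(*(B[1]-B[0])))
ang=lambda v:np.degrees(np.arctan2(v[1],v[0]))
print(ang(B[3]-B[0]),ang(B[2]-B[1]),ang(T[3]-T[0]),ang(T[2]-T[1]))
E
```

```text
big hub [[ 0.38378016 -0.22791432  0.046     ]] pad 385.7,-228.2
grey hub [[0.55759051 0.12882808 0.026     ]] pad 557.4 129.6
[0.43044484 0.33847193] [0.4303388  0.33760825] along 0.0001540966486507671 across -0.0008564137202071694 0.04486163106209336 0.025611642625520507 0.06274303552225335 0.03868814098604745
-17.235589035072735 -17.076429768666838 -19.113398415249442 -16.77476423006474
```

```bash
python3 st.py; python3 -c "
from rig import hand_in
print(hand_in())"
```

```text
t 25.95 pos cm [28.83 54.27 21.56] yang 72.8 z [-0.002 -0.003 -1.   ] F [ 1.2 -0.2  0.2] op 0.572
the job is handed in; nothing more can be done
None
```

I put the big blue reel, small grey reel, yellow braid reel and battery on their pads, in that order, and handed the job in at about 26 s. Each was lowered until the pad took its weight, then released. The arm is back up and clear of everything.

**Final checks, top and wrist views**
- **Big reel:** about 2 mm off its pad centre.
- **Small grey reel:** within about 1 mm.
- **Braid reel:** within about 1 mm just before release. The last top-view fit was rough because part of the outline was missing. It read about 2.5 mm off, but it showed the disc inside its ring.
- **Battery:** within 1 mm of centre. Its two measured edges were about 2° and 0.4° off the oblong's direction, so it is aligned to about 1° overall.
- **Tape roll:** same position before and after, to 0.1 mm. The look-alike reel and the pink block were not touched.

**Disagreements**
- The wrist camera read x about 2–3 mm larger than the top camera. I lined up each placing within a single wrist view, so this did not affect it.
- The reported arm position shifted by 1–4 mm as it settled, which I corrected before setting down the big reel and the battery.
- The first two moves were refused because the rows left out some values; nothing moved.

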